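# Ready the ventilated deck of the sampling station

### The arm

A 7-joint arm with a two-finger parallel gripper is mounted at the origin on the work surface. World frame = base frame: x ahead of the robot, y to its left, z up, the work surface at z = 0. Lengths are in m, angles in rad, forces in N, time in s.
With the tool pointing down it reaches from about 0.4 to 0.85 m from the base axis. Payload 4.4 kg.
Tool frame: the origin (TCP) lies between the finger pads; the fingertips stand 11 mm ahead of it and the grasp point (between the pads) lies 8 mm behind it; z points along the fingers, x is the direction in which the jaws open and shut, and the axes are right-handed (so a half turn about z gives the same grasp; the last joint's range is limited). The gripper opens to 94 mm and grips with 3 to 60 N. Pads are 16 mm wide; open, the fingers measure 119 mm over their backs; the gripper's body (75 mm by 177 mm) begins 78 mm behind the grasp point.
Start: joints at [1.051, 0.628, 0.038, 1.517, -0.027, 0.996, -0.02], TCP at [0.285, -0.584, 0.182] pointing down, gripper open.
Joint ranges: [-3.06, 3.06], [-0.37, 2.12], [-1.25, 1.32], [0.18, 2.47], [-1.1, 4.24], [0.23, 1.98], [-2.94, 2.94]. Speed limits (rad/s): [2.57, 2.57, 3.14, 3.14, 3.14, 3.14, 3.14].

### API

Orientations are given as a rotation vector (axis times angle).
In Python, from rig import r gives the robot as it stands.
- The arm moves only by the tool arm_command, never from a script. Its argument "motion" is a list of rows, each a list of 2 entries, a list of its own where there are three numbers: the shift along the world's x, y, z scaled (see below), then the turn about the world's z scaled (see below). In form: [[[tx, ty, tz], turn], ...]. A call has 1 to 5 rows; each row is the pose to reach, as a shift and turn from the pose commanded when the call began; what a row does not reach only later rows make up. The controller multiplies each number of a shift by 25 cm and each number of a turn by 120 degrees. A row lasts 1/12 s, in which the tool goes at most 41.7 mm and 7.16 degrees, less where a joint would pass 70% of its speed; a pose out of reach is approached as far as the arm can. A call with a number of a shift or a turn outside -1 to 1 is refused whole. A call with a gripper value outside its range is refused whole. "hand" is the gripper's target within -1 to 1 (fully open at 1, half-way at 0, shut at -1), set as the call begins (left out, the last holds). The fingers move at their own pace and stop on an object; "newtons" is the grip in N (left out, the last holds). Time passes only in rows, so rows that repeat a pose let the fingers close. It gives the time, the measured TCP pose, the force and the opening at its end, in the units of the state.
- r.state(): the state, without advancing time (a new reading comes with each control period).
- r.read_camera(name): name is "scene" or "top" or "wrist"; returns a dict with "img" (400x640x3 uint8, red, green, blue), "z_map" (400x640 float32, m along the optical axis (not along the pixel's ray), 0 where there is no reading), "fx", "fy", "cx", "cy" (pixels), "dist" ([k1, k2, p1, p2, k3] as OpenCV has them; the pictures are not rectified), "T" (4x4, takes a point from camera to world coordinates); the wrist camera has in their place "tool_from_camera" (4x4, takes a point from camera to tool coordinates, whose origin is the TCP and whose axes are the tool frame's). Camera axes: x right, y down, z forward; pixel columns grow to the right and rows downward; lengths in m; the calibration is good to about 2 mm. A picture is of the moment at which its call begins: read the wrist's pose just before it.
- r.job_done(): hands the job in, once; it reports no verdict.
Trained networks look in the newest picture that a camera, given by its name, has taken for a name from the list of things; names that differ only in an ending like _2 or _b are one class to them, and where a whole thing is asked for, a point or a joint stands for the part that bears it (a point fixed in the world has none). Each returns a list of dicts, best first, with "p" (0 to 1); they miss things now and then, are a little off and sometimes report something else, mostly with a low value. They report only what shows in the picture. A call takes as long as a camera call.
- r.silhouettes(label, camera): "region" (400x640 bool, what is visible of it) and "rect" ([left, top, width, height] in pixels, round what is visible of it).
The state is a dict: "clock": time; "joint_pos": joint angles; "qvel": joint speeds; "joint_torque": joint torques, N m; "ee_pos": TCP position; "eef_rot": TCP orientation; "wrist_force": force on the tool from outside, world axes, zero at the start; "wrist_torque": the same for the moment, N m; "finger_gap": finger opening in m.
Only numpy, scipy, OpenCV 4.12 (cv2) and the standard library are available. Lean on these libraries where they do the work, as an engineer would, in place of code of your own. Each camera call takes 0.05 s, during which the arm holds its last target. There are 200 camera calls.

### The job

The tilting deck of the ventilated stand has been left propped up on its ratchet: lift it through its notches past the top so that the pawl is thrown clear, then lower it until it lies fully flat. Next stand all the tube racks that are on the table upright on the flat deck, inside its rim. Only then turn the air knob until its pointer meets the green mark, and last slide the yellow lock hood fully over the knob. Do not knock over the two bottles.

Things in the scene. Friction and masses are not known exactly. Their poses are not given: they have to be found in the camera images.
- deck (a joint): angle of the tilting deck in rad: 0 = flat, grows as its far edge rises, stop at 1.38. Hinged along its edge nearest the robot. The ratchet holds it at about 0.26, 0.48, 0.69 and 0.91; lifted, it clicks up freely; it cannot be lowered while the pawl is engaged. Lifting beyond about 1.23 throws the pawl clear; then it goes all the way down and in its last 0.3 rad swings the pawl back in by itself
- pawl (a joint): swing of the brass ratchet pawl on the stand's left (+y) side, rad: below 0 = leaning in on the teeth (engaged), about 0.6 = thrown clear
- deck_hinge (a point): middle of the deck's hinge line, on the fixed stand, 90 mm above the table; its x axis points level from hinge to far edge (away from the robot), y along the hinge, z up
- deck_handle (a point): centre of the deck's orange handle: an upright disc of 38 mm diameter, 16 mm thick along the hinge direction, in the middle of the far edge, 255 mm from the hinge line along the deck and 4 mm above it at right angles to the deck, 40 mm beyond the deck's edge; its axes turn with the deck
- deck_mid (a point): centre of the top of the deck, a perforated aluminium board 215 x 280 mm, 0.55 kg, damped (let go, it sinks in about a second); 100 mm above the table when flat; x towards the handle, y along the hinge, z out of the surface. Inside its blue rim, 10 mm high, it measures 205 (x) by 270 mm (y): room for four racks, two by two, long sides along y
- rack1: white plastic sample-tube rack with twelve blue caps, 66 mm (its x) by 110 mm (its y), tubes up to 73 mm high; an upright grey handle fin 14 mm thick (x), 36 mm long (y) stands in its middle between the tube groups, from 50 to 102 mm high. 0.24 kg give or take. Origin: centre of the underside, z up. Absent (None) in some starts.
- rack2: white plastic sample-tube rack with twelve red caps, 66 mm (its x) by 110 mm (its y), tubes up to 73 mm high; an upright grey handle fin 14 mm thick (x), 36 mm long (y) stands in its middle between the tube groups, from 50 to 102 mm high. 0.24 kg give or take. Origin: centre of the underside, z up. Absent (None) in some starts.
- rack3: white plastic sample-tube rack with twelve green caps, 66 mm (its x) by 110 mm (its y), tubes up to 73 mm high; an upright grey handle fin 14 mm thick (x), 36 mm long (y) stands in its middle between the tube groups, from 50 to 102 mm high. 0.24 kg give or take. Origin: centre of the underside, z up. Absent (None) in some starts.
- rack4: white plastic sample-tube rack with twelve orange caps, 66 mm (its x) by 110 mm (its y), tubes up to 73 mm high; an upright grey handle fin 14 mm thick (x), 36 mm long (y) stands in its middle between the tube groups, from 50 to 102 mm high. 0.24 kg give or take. Origin: centre of the underside, z up. Absent (None) in some starts.
- knob (a joint): angle of the air knob in rad, grows clockwise seen from above, range -1.5 to 1.5; stays where it is left. It is aligned with the mark when its value equals that of joint mark
- mark (a joint): angle of the green mark on the dial, same sense and zero as the knob; does not move
- knob_grip (a point): point to grip on the knob's axis, 76 mm above the table: the knob is a black bar 48 mm long (x), 14 mm thick (y), from 59 to 89 mm above the table, on a flat round skirt; x and y turn with the knob, the white pointer lies at -x
- knob_pointer (a point): end of the knob's pointer, 33 mm from the knob's axis
- mark_tip (a point): where the pointer's end must come, 33 mm from the knob's axis, at the green mark
- lock (a joint): travel of the yellow lock hood in m: 0 = clear of the knob, 0.10 = fully over it; slides level along the -x axis of point lock_grip with light friction (1 to 2 N) and stays where left
- lock_grip (a point): point to grip on the hood: a yellow fin on its roof, 40 mm long (x, the sliding direction), 14 mm thick (y), from 105 to 139 mm above the table; this point is 125 mm above the table, in the middle of the fin. The hood is 84 by 96 mm
- gel: white gel bottle, 60 mm across, 150 mm high, bystander; origin at its foot
- spray: clear bottle, 70 mm across, 190 mm high, bystander; origin at its foot

How it is judged:
By the outcome, as a careful person would: the job done as asked, in the order asked, and still so for the second after the job is handed in, with the robot touching nothing.
Of rack1, rack2, rack3, rack4 only 2 to 4 are there at a start; the rules pass over those that are not, and their reading is None.
At some moment in a run one of rack1, rack2, rack3, rack4 may be knocked a few centimetres aside while the robot is not near it.
Once in a run the grip may slacken for a moment while it holds something.
It also fails if it takes over 210 s, if anything falls off the work surface, if the arm or the gripper's body presses on something with over 40 N, if the wrist force passes 120 N, or if a joint passes its speed limit or range.

## Working session

There is one attempt and no reset: what is moved stays moved. The work goes in short steps, Python scripts to look and compute and a tool call to move; the robot and the scene stay as the last step left them, time stands still between calls to the robot, and variables do not carry over. Pictures are saved under pics/ and viewed, about 12 in all and at most 16, crops included, and the job is handed in when it is done.

Besides the shell and the picture viewer there is one more tool, called after "Emit:" by a JSON object that holds its "op" and its "data", one argument or row to a line. arm_command: Moves the arm, as the interface text tells. Shifts and turns lie within -1 to 1; 1 stands for 25 cm of shift or 120 degrees of turn. Its arguments: {"type":"object","properties":{"motion":{"type":"array","items":{"type":"array"}},"hand":{"type":"number"},"newtons":{"type":"number"}},"required":["motion"]}

```bash
ls; mkdir -p pics
cat > h.py <<'E'
import numpy as np, cv2
from rig import r
from scipy.spatial.transform import Rotation as R
def cam(n):
    s=r.state(); c=r.read_camera(n)
    if n=="wrist":
        T=np.eye(4);T[:3,:3]=R.from_rotvec(s["eef_rot"]).as_matrix();T[:3,3]=s["ee_pos"];c["T"]=T@np.array(c["tool_from_camera"])
    return c
def save(c,f): cv2.imwrite("pics/"+f,cv2.cvtColor(c["img"],cv2.COLOR_RGB2BGR))
def pts(c,mask):
    v,u=np.nonzero(mask&(c["z_map"]>0)); z=c["z_map"][v,u]
    K=np.array([[c["fx"],0,c["cx"]],[0,c["fy"],c["cy"]],[0,0,1.]])
    n=cv2.undistortPoints(np.stack([u,v],1).astype(np.float64)[:,None],K,np.array(c["dist"],float))[:,0]
    P=np.c_[n[:,0]*z,n[:,1]*z,z]; T=np.array(c["T"]); return P@T[:3,:3].T+T[:3,3]
E
python3 - <<'E'
from h import *
for n in ["scene","top"]:
    c=cam(n);save(c,n+"0.png")
    for l in ["deck","deck_handle","pawl","rack1","rack2","rack3","rack4","knob","knob_pointer","mark","lock","lock_grip","gel","spray"]:
        for d in r.silhouettes(l,n)[:2]:
            if d["p"]<.3: continue
            p=pts(c,d["region"])
            if len(p): print(n,l,round(d["p"],2),[int(x) for x in d["rect"]],"med",np.median(p,0).round(3),"lo",np.percentile(p,3,0).round(3),"hi",np.percentile(p,97,0).round(3))
print(r.state())
E
```

```text
pics
scene deck 0.66 [282, 160, 120, 40] med [0.548 0.061 0.162] lo [ 0.414 -0.077  0.101] hi [0.66  0.202 0.215]
scene deck_handle 0.97 [280, 159, 120, 40] med [0.545 0.062 0.16 ] lo [ 0.411 -0.077  0.1  ] hi [0.659 0.205 0.214]
scene pawl 0.6 [375, 176, 12, 17] med [0.485 0.23  0.079] lo [ 0.379  0.217 -0.002] hi [0.503 0.299 0.09 ]
scene pawl 0.35 [144, 255, 54, 53] med [ 0.617 -0.413  0.053] lo [ 0.571 -0.461  0.005] hi [ 0.627 -0.362  0.098]
scene rack1 0.95 [145, 254, 57, 53] med [ 0.616 -0.414  0.053] lo [ 0.569 -0.462  0.004] hi [ 0.627 -0.362  0.098]
scene rack1 0.78 [213, 230, 51, 49] med [ 0.599 -0.25   0.051] lo [ 0.555 -0.302  0.004] hi [ 0.617 -0.195  0.098]
scene rack2 0.95 [145, 254, 57, 53] med [ 0.616 -0.414  0.053] lo [ 0.569 -0.462  0.004] hi [ 0.627 -0.362  0.098]
scene rack2 0.78 [213, 230, 51, 49] med [ 0.599 -0.25   0.051] lo [ 0.555 -0.302  0.004] hi [ 0.617 -0.195  0.098]
scene rack3 0.95 [145, 254, 57, 53] med [ 0.616 -0.414  0.053] lo [ 0.569 -0.462  0.004] hi [ 0.627 -0.362  0.098]
scene rack3 0.78 [213, 230, 51, 49] med [ 0.599 -0.25   0.051] lo [ 0.555 
[... 3751 characters left out ...]
132  0.192]
{'clock': 1.5, 'joint_pos': array([ 1.05116597,  0.62839132,  0.0384752 ,  1.51745307, -0.0270052 ,
        0.99631292, -0.0200147 ]), 'qvel': array([-0.00184502, -0.00140611, -0.00043046, -0.00137953, -0.00121935,
       -0.00197611,  0.00045326]), 'joint_torque': array([ 4.77567010e-04, -5.49589562e+01,  1.14324063e+00, -1.86942959e+01,
       -5.23554906e-02,  1.56939263e-02,  3.52273116e-05]), 'ee_pos': array([ 0.28499759, -0.58416391,  0.18186658]), 'eef_rot': array([-2.66417880e+00,  1.66472464e+00,  1.92394861e-05]), 'wrist_force': array([0.10703836, 0.54076022, 0.9703634 ]), 'wrist_torque': array([ 0.03322395, -0.02003182,  0.05611581]), 'finger_gap': 0.09416375051034903}
```

Run:
```python
import cv2
a=cv2.imread("pics/top0.png")[120:300,130:480]
cv2.imwrite("pics/t0c.png",cv2.resize(a,(800,411),interpolation=cv2.INTER_CUBIC))
```

```text
(no output)
```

View pics/t0c.png

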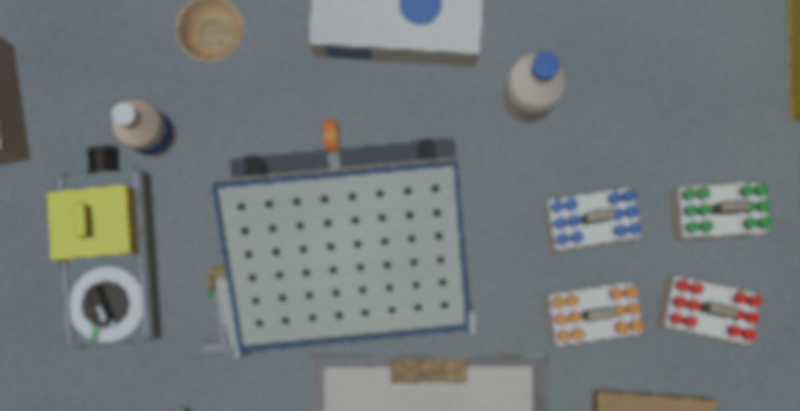

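View pics/scene0.png

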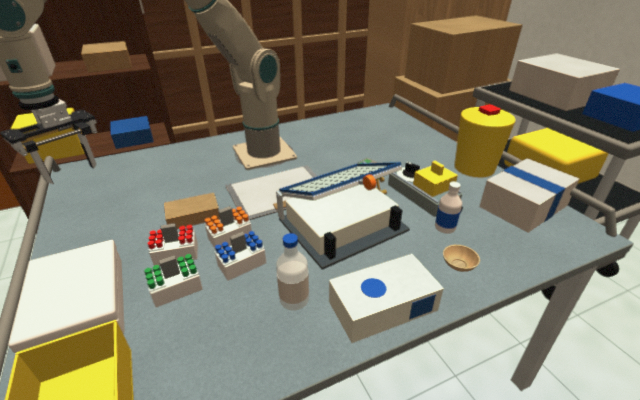

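The top view (crop scale 2.29) shows the deck propped, with its handle at about (330,135). All four racks stand on the right (blue 597,218; green 723,210; orange 597,314; red 714,310). The knob is at (105,305) with the green mark at about (95,333), and the hood is above it.

```bash
cat >> h.py <<'E'
def deg(v): return np.degrees(np.arctan2(v[1],v[0])).round(1)
def pca(p):
    m=p[:,:2].mean(0); w,V=np.linalg.eigh(np.cov((p[:,:2]-m).T)); return m.round(4),deg(V[:,1]),np.sqrt(w).round(4)
def box(p):
    (c,s,a)=cv2.minAreaRect((p[:,:2]*1000).astype(np.float32)); return np.round(c,1),np.round(s,1),round(a,1)
E
python3 - <<'E'
from h import *
for n in ["top","scene"]:
    c=cam(n); P=np.full((400,640,3),np.nan); m=c["z_map"]>0; P[m]=pts(c,m)
    hsv=cv2.cvtColor(c["img"],cv2.COLOR_RGB2HSV).astype(int); H,S,V=[hsv[...,i] for i in range(3)]
    x,y,z=P[...,0],P[...,1],P[...,2]
    o=(H<15)&(S>140)&(V>120)&(x>.6)&(abs(y-.07)<.1)&(z>.08); p=P[o]; print(n,"handle",len(p),np.median(p,0).round(4) if len(p) else "",p.min(0).round(3) if len(p) else "",p.max(0).round(3) if len(p) else "")
    if n=="top":
        d=(x>.42)&(x<.61)&(y>-.05)&(y<.19)&(z>.09); q=P[d]; A=np.c_[q[:,:2],np.ones(len(q))]; k=np.linalg.lstsq(A,q[:,2],rcond=None)[0]
        print("plane",k,"tilt",np.arctan(np.hypot(k[0],k[1])),"yaw of far dir",deg(k[:2]))
        # rim
        b=(H>100)&(H<125)&(S>120)&(x>.38)&(x<.66)&(y>-.12)&(y<.25); print("rim",box(P[b]),len(P[b]))
    for nm,cx,cy in [("blue",.571,-.242),("red",.46,-.389),("green",.585,-.405),("orange",.46,-.24)]:
        f=(abs(x-cx)<.06)&(abs(y-cy)<.07)&(z>.088)&(z<.12); g=(abs(x-cx)<.06)&(abs(y-cy)<.075)&(z>.015)&(z<.12)
        if f.sum()>5: print(n,nm,f.sum(),"fin",pca(P[f]),box(P[f]),np.median(z[f]).round(4),"all",box(P[g]))
    kb=(abs(x-.45)<.05)&(abs(y-.365)<.05)&(z>.075)&(z<.1); print("knob",kb.sum(),pca(P[kb]),box(P[kb]))
    gr=(abs(x-.45)<.08)&(abs(y-.365)<.08)&(H>40)&(H<85)&(S>90)&(z>.03); print("green",gr.sum(),np.median(P[gr],0))
    ye=(H>20)&(H<35)&(S>120)&(z>.12)&(abs(y-.37)<.08)&(abs(x-.55)<.08); print("lockfin",ye.sum(),pca(P[ye]),box(P[ye]),np.median(z[ye]))
E
```

```text
top handle 29 [0.6401 0.0807 0.2241] [0.633 0.076 0.218] [0.658 0.086 0.23 ]
plane [ 0.4933155   0.05623751 -0.10921608] tilt 0.460852243507196 yaw of far dir 6.5
rim (array([0., 0.]), array([0., 0.]), 0.0) 0
top blue 67 fin (array([ 0.5741, -0.2451]), np.float64(98.0), array([0.004 , 0.0107])) (array([ 574.6, -246.1]), array([14. , 35.3]), 10.1) 0.1021 all (array([ 574.7, -246.5]), array([ 66.1, 111.2]), 9.8)
top red 71 fin (array([ 0.4609, -0.3939]), np.float64(77.8), array([0.004 , 0.0109])) (array([ 461.1, -394.8]), array([35.8, 13.3]), 78.6) 0.1023 all (array([ 461.1, -395.4]), array([110.6,  65.9]), 79.0)
top green 74 fin (array([ 0.5887, -0.4093]), np.float64(97.4), array([0.0043, 0.0109])) (array([ 589.3, -410.7]), array([13.9, 34.5]), 4.8) 0.1024 all (array([ 589.2, -411.6]), array([ 66.1, 111.6]), 4.4)
top orange 67 fin (array([ 0.4534, -0.2467]), np.float64(98.9), array([0.004 , 0.0106])) (array([ 453., -247.]), array([13.8, 34.7]), 9.2) 0.1025 all (array([ 453. , -247.3]), array([ 65.8, 109.4]), 9.3)
knob 101 (array([0.4541, 0.3702]), np.float64(-154.9), array([0.0042, 0.
[... 689 characters left out ...]
all (array([ 466.3, -397.6]), array([109.3,  65.1]), 80.1)
scene green 129 fin (array([ 0.5952, -0.4129]), np.float64(95.0), array([0.0039, 0.0098])) (array([ 592.6, -412.7]), array([16.9, 34.2]), 1.1) 0.0983 all (array([ 593.8, -412.2]), array([ 66.6, 108. ]), 4.3)
scene orange 85 fin (array([ 0.4592, -0.248 ]), np.float64(96.8), array([0.004 , 0.0105])) (array([ 455.9, -247.8]), array([17. , 35.6]), 5.4) 0.097 all (array([ 458.1, -248.5]), array([ 66.7, 112.6]), 8.8)
knob 78 (array([0.4578, 0.3672]), np.float64(-154.8), array([0.0042, 0.0145])) (array([455.9, 367.4]), array([49.5, 16.3]), 22.3)
green 0 [nan nan nan]
lockfin 91 (array([0.5572, 0.3775]), np.float64(-172.1), array([0.0042, 0.0125])) (array([555.2, 379.8]), array([42.3, 16.5]), 5.4) 0.1313328695570236
  return _methods._mean(a, axis=axis, dtype=dtype,
  ret = um.true_divide(
```

Emit:
{"op": "arm_command", "data": {
  "motion": [
    [[0.36,0.66,0.24],-0.05],
    [[0.36,0.66,0.24],-0.05],
    [[0.36,0.66,0.24],-0.05],
    [[0.36,0.66,0.24],-0.05],
    [[0.36,0.66,0.24],-0.05]
  ],
  "hand": 1
}}

```text
clock: 2.02
ee_pos: [0.3772, -0.4159, 0.243]
eef_rot: [-2.575, 1.797, -0.002]
wrist_force: [-0.1, -0.4, -0.1]
finger_gap: 0.0941
```

Emit:
{"op": "arm_command", "data": {
  "motion": [
    [[0.36,0.66,0.24],-0.05],
    [[0.36,0.66,0.24],-0.05],
    [[0.36,0.66,0.24],-0.05],
    [[0.36,0.66,0.24],-0.05],
    [[0.36,0.66,0.24],-0.05]
  ]
}}

```text
clock: 2.43
ee_pos: [0.467, -0.2505, 0.3032]
eef_rot: [-2.477, 1.929, -0.002]
wrist_force: [0.8, -0.7, 0.2]
finger_gap: 0.094
```

Emit:
{"op": "arm_command", "data": {
  "motion": [
    [[0.36,0.66,0.24],-0.05],
    [[0.36,0.66,0.24],-0.05],
    [[0.36,0.66,0.24],-0.05],
    [[0.36,0.66,0.24],-0.05],
    [[0.36,0.66,0.24],-0.05]
  ]
}}

```text
clock: 2.85
ee_pos: [0.5566, -0.0851, 0.3632]
eef_rot: [-2.373, 2.055, -0.001]
wrist_force: [0.6, 0.9, -0.3]
finger_gap: 0.0937
```

Emit:
{"op": "arm_command", "data": {
  "motion": [
    [[0.1,0.56,0],-0.01],
    [[0.1,0.56,0],-0.01],
    [[0.1,0.56,0],-0.01],
    [[0.1,0.56,0],-0.01],
    [[0.1,0.56,0],-0.01]
  ]
}}

```text
clock: 3.27
ee_pos: [0.58, 0.0578, 0.3615]
eef_rot: [-2.357, 2.073, 0.004]
wrist_force: [-0.7, 0.2, 0.2]
finger_gap: 0.0939
```

Run:
```python
from h import *
c=cam("wrist"); save(c,"w1.png"); s=r.state(); print(s["clock"],s["ee_pos"],deg(R.from_rotvec(s["eef_rot"]).as_matrix()[:,0]),s["joint_pos"].round(2))
P=np.full((400,640,3),np.nan); m=c["z_map"]>0; P[m]=pts(c,m)
hsv=cv2.cvtColor(c["img"],cv2.COLOR_RGB2HSV).astype(int); H,S,V=[hsv[...,i] for i in range(3)]
o=(H<15)&(S>140)&(V>100)&m; p=P[o]; print(len(p),np.median(p,0),np.percentile(p,2,0),np.percentile(p,98,0),box(p))
b=(H>100)&(H<125)&(S>120)&m&(P[...,2]>.08); print("rim",b.sum(),box(P[b]))
```

```text
3.3167 [0.5798628  0.0536461  0.36158487] -82.9 [-0.12  0.39 -0.03  1.43  0.01  1.33 -1.6 ]
745 [ 0.49391396 -0.20004386  0.07305773] [ 0.4358813  -0.37266456  0.05996113] [0.6641061  0.08701118 0.22532199] (array([ 527.5, -126.7]), array([497.7, 112.9]), 69.1)
rim 1537 (array([546.7, -15.5]), array([262.2, 464.1]), 24.1)
```

View pics/w1.png

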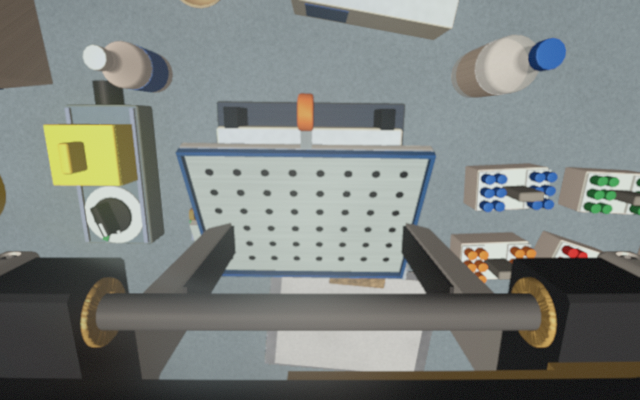

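Run:
```python
from h import *
c=cam("wrist")
P=np.full((400,640,3),np.nan); m=c["z_map"]>0; P[m]=pts(c,m)
hsv=cv2.cvtColor(c["img"],cv2.COLOR_RGB2HSV).astype(int); H,S,V=[hsv[...,i] for i in range(3)]
u=np.arange(640)[None];v=np.arange(400)[:,None]
o=(H<15)&(S>140)&(V>80)&m&(u>280)&(u<330)&(v<140); p=P[o]; print(len(p),np.median(p,0),np.percentile(p,2,0),np.percentile(p,98,0),box(p))
b=(H>100)&(H<125)&(S>120)&m&(P[...,2]>.07)&(u>170)&(u<445)&(v>140)&(v<285); print("rim",b.sum(),box(P[b]))
t=b&(v<162); q=P[t]; print(np.polyfit(q[:,1],q[:,0],1),q.mean(0));
```

```text
327 [0.65223125 0.07939033 0.22210502] [0.63240562 0.07236419 0.21505052] [0.66485342 0.08767344 0.22524955] (array([648.6,  80.1]), array([33.3, 14. ]), 6.1)
rim 594 (array([513.2,  64.4]), array([190.7, 276.4]), 6.5)
[-0.11864539  0.61323765] [0.61182001 0.01194855 0.20220177]
```

Emit:
{"op": "arm_command", "data": {
  "motion": [
    [[0.276,0.116,0],-0.005],
    [[0.276,0.116,0],-0.005],
    [[0.276,0.116,-0.15],-0.005],
    [[0.276,0.116,-0.3],-0.005],
    [[0.276,0.116,-0.4],-0.005]
  ]
}}

```text
clock: 3.78
ee_pos: [0.6482, 0.0766, 0.2587]
eef_rot: [2.332, -2.099, -0.001]
wrist_force: [-0.9, -0.1, -0.3]
finger_gap: 0.0942
```

Emit:
{"op": "arm_command", "data": {
  "motion": [
    [[0,0,-0.13],0],
    [[0,0,-0.25],0],
    [[0,0,-0.25],0],
    [[0,0,-0.25],0]
  ]
}}

```text
clock: 4.12
ee_pos: [0.6482, 0.0772, 0.1986]
eef_rot: [2.333, -2.099, -0.002]
wrist_force: [0.2, 0.5, 1.0]
finger_gap: 0.0944
```

Emit:
{"op": "arm_command", "data": {
  "motion": [
    [[0,0,0],0],
    [[0,0,0],0],
    [[0,0,0],0],
    [[0,0,0],0],
    [[0,0,0],0]
  ],
  "hand": -1,
  "newtons": 25
}}

```text
clock: 4.53
ee_pos: [0.6495, 0.0799, 0.2005]
eef_rot: [-2.337, 2.097, -0.002]
wrist_force: [0.3, 0.9, 0.3]
finger_gap: 0.0642
```

Emit:
{"op": "arm_command", "data": {
  "motion": [
    [[0,0,0],0],
    [[0,0,0],0],
    [[0,0,0],0]
  ]
}}

```text
clock: 4.78
ee_pos: [0.649, 0.0798, 0.1995]
eef_rot: [-2.338, 2.098, -0.0]
wrist_force: [-1.6, 0.1, -0.9]
finger_gap: 0.0443
```

Emit:
{"op": "arm_command", "data": {
  "motion": [
    [[0,0,0],0],
    [[0,0,0],0],
    [[0,0,0],0],
    [[0,0,0],0],
    [[0,0,0],0]
  ]
}}

```text
clock: 5.2
ee_pos: [0.6489, 0.0803, 0.1993]
eef_rot: [-2.338, 2.097, 0.001]
wrist_force: [-0.1, 1.4, 0.5]
finger_gap: 0.0153
```

Emit:
{"op": "arm_command", "data": {
  "motion": [
    [[-0.035,-0.004,0.06],0],
    [[-0.071,-0.008,0.118],0],
    [[-0.119,-0.013,0.178],0],
    [[-0.168,-0.019,0.236],0],
    [[-0.224,-0.025,0.287],0]
  ]
}}

```text
clock: 5.62
ee_pos: [0.59, 0.0735, 0.2697]
eef_rot: [2.335, -2.095, -0.007]
wrist_force: [-1.6, 0.8, -7.1]
finger_gap: 0.0145
```

Emit:
{"op": "arm_command", "data": {
  "motion": [
    [[-0.057,-0.007,0.05],0],
    [[-0.12,-0.014,0.093],0],
    [[-0.184,-0.022,0.134],0],
    [[-0.253,-0.03,0.167],0],
    [[-0.322,-0.037,0.198],0]
  ]
}}

```text
clock: 6.03
ee_pos: [0.5078, 0.064, 0.318]
eef_rot: [2.333, -2.093, -0.01]
wrist_force: [-2.8, -0.3, -16.0]
finger_gap: 0.014
```

Emit:
{"op": "arm_command", "data": {
  "motion": [
    [[-0.053,-0.006,0.018],0],
    [[-0.106,-0.012,0.033],0],
    [[-0.106,-0.012,0.033],0],
    [[-0.106,-0.012,0.033],0]
  ]
}}

```text
clock: 6.37
ee_pos: [0.4817, 0.0609, 0.3264]
eef_rot: [2.334, -2.093, -0.009]
wrist_force: [-4.1, 0.6, -19.0]
finger_gap: 0.0127
```

Run:
```python
from h import *
c=cam("scene"); save(c,"s1.png"); print(r.state()["ee_pos"],r.state()["finger_gap"])
cv2.imwrite("pics/s1c.png",cv2.resize(cv2.imread("pics/s1.png")[60:260,230:480],(750,600)))
```

```text
[0.48236242 0.0610069  0.32628   ] 0.012749960304002522
```

View pics/s1c.png

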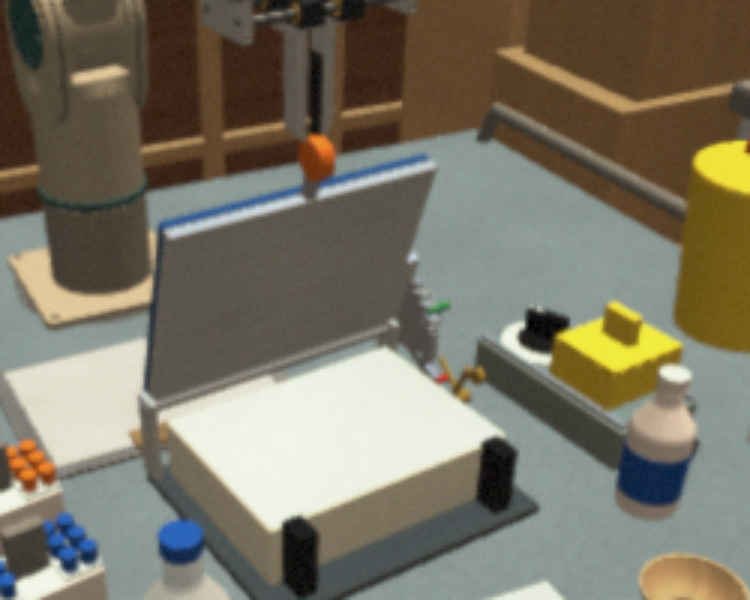

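Run:
```python
from h import *
c=cam("scene"); P=np.full((400,640,3),np.nan); m=c["z_map"]>0; P[m]=pts(c,m)
hsv=cv2.cvtColor(c["img"],cv2.COLOR_RGB2HSV).astype(int); H,S,V=[hsv[...,i] for i in range(3)]
u=np.arange(640)[None];v=np.arange(400)[:,None]
o=(H<15)&(S>140)&(V>100)&m&(u>325)&(u<345)&(v>95)&(v<125); p=P[o]; print(np.median(p,0),p.min(0),p.max(0))
pl=m&(u>292)&(u<360)&(v>140)&(v<165); q=P[pl]; q=q[q[:,2]>.1]; w,V_=np.linalg.eigh(np.cov((q-q.mean(0)).T)); n=V_[:,0]; print(n,"theta",np.pi/2-np.arcsin(abs(n[2])),len(q),w)
for d in r.silhouettes("pawl","scene")[:2]: print(d["p"],d["rect"])
print(r.state())
```

```text
[0.50292557 0.05618765 0.33903987] [-1.34202041  0.05078224 -0.47112819] [0.51767228 1.05783074 0.35408045]
[ 0.9473204   0.11063809 -0.30057158] theta 1.2655044423994763 1602 [1.24626891e-06 6.01055314e-04 5.52785983e-03]
0.61 [378.1, 178.6, 13.6, 17.5]
{'clock': 6.5167, 'joint_pos': array([-0.15019214,  0.25128393, -0.04259726,  1.72877584,  0.01085841,
        1.16979936, -1.65810852]), 'qvel': array([-2.06801691e-03,  3.75731532e-03, -6.07480223e-05, -6.70480848e-03,
       -1.19599260e-03,  6.73864278e-04, -4.93714091e-04]), 'joint_torque': array([ 7.51904994e-01, -4.74405098e+01,  8.28524139e-01, -3.11627555e+01,
        6.44782037e-01, -1.94877394e+00, -1.28380678e-02]), 'ee_pos': array([0.48303382, 0.06110251, 0.32627353]), 'eef_rot': array([ 2.3340822 , -2.09372198, -0.00833625]), 'wrist_force': array([ -5.34382409,   1.86847896, -23.94899851]), 'wrist_torque': array([0.26648707, 1.37636142, 0.00174742]), 'finger_gap': 0.012826353056773671}
```

Emit:
{"op": "arm_command", "data": {
  "motion": [
    [[-0.04,-0.005,0.0],0],
    [[-0.08,-0.01,0.0],0],
    [[-0.08,-0.01,0],0],
    [[-0.08,-0.01,0],0]
  ],
  "newtons": 45
}}

```text
clock: 6.85
ee_pos: [0.4661, 0.0591, 0.3298]
eef_rot: [-2.337, 2.096, -0.002]
wrist_force: [-1.9, 2.1, -12.6]
finger_gap: 0.0117
```

```bash
cat >> h.py <<'E'
def theta():
    c=cam("scene"); u=np.arange(640)[None];v=np.arange(400)[:,None]
    q=pts(c,(u>292)&(u<360)&(v>140)&(v<165)); q=q[q[:,2]>.1]; w,V_=np.linalg.eigh(np.cov((q-q.mean(0)).T)); return np.arccos(abs(V_[2,0])),w[0]
E
python3 - <<'E'
from h import *
print(theta()); s=r.state(); print(s["ee_pos"],s["wrist_force"],s["finger_gap"])
E
```

```text
(np.float64(1.3287778931771344), np.float64(1.5038916257308598e-06))
[0.46643141 0.05916066 0.3296894 ] [ -1.32366096   1.82339645 -12.05338584] 0.011604967297586814
```

Emit:
{"op": "arm_command", "data": {
  "motion": [
    [[0.065,0.007,-0.016],0],
    [[0.126,0.014,-0.038],0],
    [[0.195,0.022,-0.068],0],
    [[0.264,0.03,-0.102],0],
    [[0.328,0.037,-0.143],0]
  ],
  "newtons": 15
}}

```text
clock: 7.32
ee_pos: [0.5551, 0.0692, 0.2975]
eef_rot: [-2.33, 2.09, -0.015]
wrist_force: [1.5, 3.4, 5.2]
finger_gap: 0.012
```

Emit:
{"op": "arm_command", "data": {
  "motion": [
    [[0.063,0.007,-0.043],0],
    [[0.12,0.014,-0.093],0],
    [[0.176,0.02,-0.144],0],
    [[0.225,0.026,-0.202],0],
    [[0.273,0.031,-0.262],0]
  ]
}}

```text
clock: 7.73
ee_pos: [0.622, 0.0756, 0.2306]
eef_rot: [-2.332, 2.094, -0.013]
wrist_force: [-0.1, -1.1, -0.6]
finger_gap: 0.0004
```

Run:
```python
from h import *
c=cam("scene"); save(c,"s2.png"); s=r.state(); print(s["ee_pos"],s["wrist_force"],s["finger_gap"])
cv2.imwrite("pics/s2c.png",cv2.resize(cv2.imread("pics/s2.png")[90:250,250:450],(750,600)))
```

```text
[0.62196096 0.07549864 0.22698348] [ 1.67062443  0.02123701 -1.7413173 ] 0.00042861060159591334
```

View pics/s2c.png

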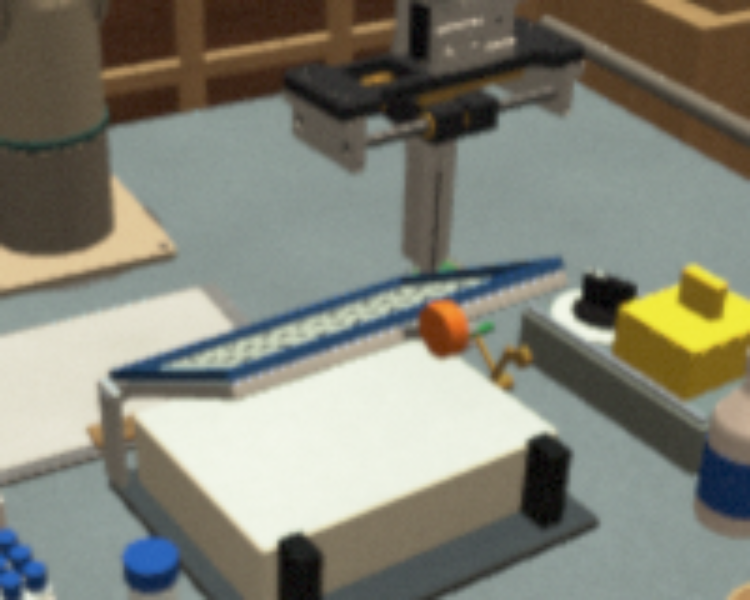

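Emit:
{"op": "arm_command", "data": {
  "motion": [
    [[0,0,0.15],0.06],
    [[0,0,0.3],0.12],
    [[0,-0.1,0.45],0.18],
    [[0,-0.2,0.5],0.24],
    [[0,-0.3,0.5],0.3]
  ],
  "hand": 0
}}

```text
clock: 8.2
ee_pos: [0.6215, -0.0006, 0.3613]
eef_rot: [-2.868, 1.266, -0.026]
wrist_force: [1.2, 0.3, 0.5]
finger_gap: 0.0302
```

Emit:
{"op": "arm_command", "data": {
  "motion": [
    [[-0.05,-0.15,0],0.06],
    [[-0.1,-0.3,0],0.12],
    [[-0.15,-0.45,0],0.18],
    [[-0.2,-0.6,0],0.24],
    [[-0.2,-0.7,0],0.3]
  ]
}}

```text
clock: 8.62
ee_pos: [0.5661, -0.1807, 0.3566]
eef_rot: [3.118, -0.335, 0.012]
wrist_force: [0.4, -0.3, 0.1]
finger_gap: 0.0468
```

Emit:
{"op": "arm_command", "data": {
  "motion": [
    [[0,-0.15,0],0.06],
    [[0,-0.27,0],0.12],
    [[0,-0.27,0],0.158],
    [[0,-0.27,0],0.158]
  ]
}}

```text
clock: 8.95
ee_pos: [0.5676, -0.2461, 0.3553]
eef_rot: [3.132, 0.177, 0.009]
wrist_force: [-0.3, 0.6, 0.8]
finger_gap: 0.047
```

```bash
cat >> h.py <<'E'
def full(c):
    P=np.full((400,640,3),np.nan); m=c["z_map"]>0; P[m]=pts(c,m); return P
def fins(n="top",near=None,zlo=.09,zhi=.112):
    c=cam(n); P=full(c); f=(P[...,2]>zlo)&(P[...,2]<zhi)&(P[...,1]<-.1)&(P[...,0]<.69)&(P[...,0]>.35)
    k,L=cv2.connectedComponents(f.astype(np.uint8)); 
    hs=cv2.cvtColor(c["img"],cv2.COLOR_RGB2HSV)
    for i in range(1,k):
        q=P[L==i]
        if len(q)>25:
            b=box(q); d=np.hypot(P[...,0]-b[0][0]/1e3,P[...,1]-b[0][1]/1e3)
            g=(d<.05)&(P[...,2]<.08)&(P[...,2]>.055)&(hs[...,1]>130)
            print(n,"fin",b,"z",np.median(q[:,2]).round(3),"hue",np.median(hs[...,0][g]) if g.any() else None, len(q))
    return c
def st():
    s=r.state(); print(round(s["clock"],2),"ee",s["ee_pos"].round(4),"yaw",deg(R.from_rotvec(s["eef_rot"]).as_matrix()[:,0]),"F",s["wrist_force"].round(1),"gap",s["finger_gap"].round(4))
def deckfit():
    c=cam("top"); P=full(c); x,y,z=P[...,0],P[...,1],P[...,2]
    d=(x>.45)&(x<.61)&(y>-.04)&(y<.18)&(z>.07)&(z<.3); q=P[d]; k=np.linalg.lstsq(np.c_[q[:,:2],np.ones(len(q))],q[:,2],rcond=None)[0]; print("deck slope",k[:2].round(3),"z",np.median(q[:,2]).round(4)); return c,P
E
python3 - <<'E'
from h import *
st(); c,P=deckfit(); save(c,"t2.png"); fins("top"); c=fins("wrist"); save(c,"w2.png")
E
```

```text
Traceback (most recent call last):
  File "h.py", line 37, in st
    s=r.state(); print(round(s["clock"],2),"ee",s["ee_pos"].round(4),"yaw",deg(R.from_rotvec(s["eef_rot"]).as_matrix()[:,0]),"F",s["wrist_force"].round(1),"gap",s["finger_gap"].round(4))
                                                                                                                                                                 ^^^^^^^^^^^^^^^^^^^^^
AttributeError: 'float' object has no attribute 'round'
```

```bash
sed -i 's/s\["finger_gap"\].round(4)/round(s["finger_gap"],4)/' h.py
python3 - <<'E'
from h import *
st(); c,P=deckfit(); save(c,"t2.png"); fins("top"); c=fins("wrist"); save(c,"w2.png")
s=cam("scene"); save(s,"s3.png")
a=cv2.resize(cv2.imread("pics/s3.png")[120:280,250:450],(500,400)); b=cv2.resize(cv2.imread("pics/t2.png")[120:300,130:480],(500,257)); w=cv2.resize(cv2.imread("pics/w2.png"),(300,188))
o=np.zeros((600,800,3),np.uint8); o[:400,:500]=a; o[400:588,:300]=w; o[343:600,300:800]=b; cv2.imwrite("pics/m3.png",o)
E
```

```text
8.95 ee [ 0.5676 -0.2461  0.3553] yaw 6.5 F [-0.3  0.6  0.8] gap 0.047
deck slope [-0.002  0.   ] z 0.1011
top fin (array([ 574.4, -246. ]), array([13.6, 35.5]), 5.7) z 0.103 hue 109.0 65
top fin (array([ 453.7, -246.8]), array([13.9, 34. ]), 1.1) z 0.102 hue 16.0 65
wrist fin (array([ 454. , -247.3]), array([14.7, 33.9]), 8.8) z 0.101 hue 17.0 298
wrist fin (array([ 575.6, -245.1]), array([13.7, 35.1]), 6.9) z 0.101 hue 108.0 269
wrist fin (array([ 458.2, -387.5]), array([23.3,  6.2]), 64.1) z 0.101 hue 1.0 56
wrist fin (array([ 590.7, -411.3]), array([13.6, 36. ]), 3.8) z 0.101 hue None 227
```

View pics/m3.png

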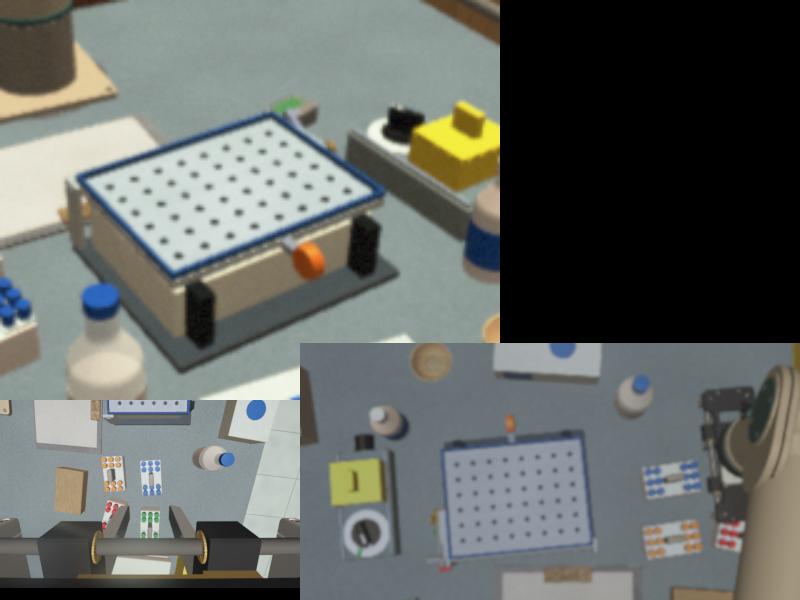

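Emit:
{"op": "arm_command", "data": {
  "motion": [
    [[0.03,0,-0.15],0.008],
    [[0.03,0,-0.3],0.008],
    [[0.03,0,-0.45],0.008],
    [[0.03,0,-0.6],0.008],
    [[0.03,0,-0.75],0.008]
  ]
}}

```text
clock: 9.57
ee_pos: [0.5747, -0.2405, 0.1646]
eef_rot: [3.134, 0.211, 0.004]
wrist_force: [0.1, -0.0, 0.7]
finger_gap: 0.0472
```

Emit:
{"op": "arm_command", "data": {
  "motion": [
    [[0,0,-0.1],0],
    [[0,0,-0.2],0],
    [[0,0,-0.3],0],
    [[0,0,-0.35],0],
    [[0,0,-0.35],0]
  ]
}}

```text
clock: 9.98
ee_pos: [0.5724, -0.2401, 0.0753]
eef_rot: [-3.133, -0.211, 0.006]
wrist_force: [-0.3, 0.2, 0.1]
finger_gap: 0.0471
```

Emit:
{"op": "arm_command", "data": {
  "motion": [
    [[0,0,0],0],
    [[0,0,0],0],
    [[0,0,0],0],
    [[0,0,0],0],
    [[0,0,0],0]
  ],
  "hand": -1,
  "newtons": 35
}}

```text
clock: 10.4
ee_pos: [0.5744, -0.242, 0.0788]
eef_rot: [3.134, 0.209, 0.003]
wrist_force: [-0.4, 0.4, 0.7]
finger_gap: 0.0172
```

Emit:
{"op": "arm_command", "data": {
  "motion": [
    [[0,0,0],0],
    [[0,0,0],0],
    [[0,0,0.1],0],
    [[0,0,0.2],0],
    [[0,0,0.3],0]
  ]
}}

```text
clock: 10.82
ee_pos: [0.573, -0.2415, 0.1531]
eef_rot: [-3.134, -0.21, 0.002]
wrist_force: [0.4, 0.5, 0.0]
finger_gap: 0.0006
```

Run:
```python
from h import *
st(); c,P=deckfit()
hsv=cv2.cvtColor(c["img"],cv2.COLOR_RGB2HSV).astype(int); H,S,V=[hsv[...,i] for i in range(3)]
x,y,z=P[...,0],P[...,1],P[...,2]
b=(H>100)&(H<125)&(S>90)&(z>.095)&(z<.12)&(x>.38)&(x<.68)&(y>-.13)&(y<.25); print("rim",b.sum(),box(P[b]))
g=(abs(z-.1)<.012)&(x>.38)&(x<.68)&(y>-.13)&(y<.25); print(g.sum(),box(P[g])); print(P[b].mean(0))
```

```text
10.82 ee [ 0.573  -0.2415  0.1531] yaw 7.7 F [0.4 0.5 0. ] gap 0.0006
deck slope [-0.001  0.001] z 0.101
rim 233 (array([530.7,  66.5]), array([213.8, 279.3]), 6.7)
8174 (array([541.9,  85. ]), array([273.1, 333.5]), 6.6)
[0.60382985 0.04470689 0.11087301]
```

Emit:
{"op": "arm_command", "data": {
  "motion": [
    [[0,0,0.1],0],
    [[0,0,0.1],0]
  ],
  "hand": 0
}}

```text
clock: 11.03
ee_pos: [0.5762, -0.2425, 0.1817]
eef_rot: [3.132, 0.209, 0.01]
wrist_force: [0.4, 0.3, 1.3]
finger_gap: 0.0105
```

Run:
```python
from h import *
st(); c=fins("wrist",zlo=.085); save(c,"w3.png")
```

```text
11.03 ee [ 0.5762 -0.2425  0.1817] yaw 7.6 F [0.4 0.3 1.3] gap 0.0105
wrist fin (array([ 454.2, -248. ]), array([14.3, 35.5]), 9.4) z 0.101 hue 16.0 906
wrist fin (array([ 575.6, -245.4]), array([14. , 35.2]), 8.9) z 0.101 hue 108.0 665
wrist fin (array([ 455.8, -402.9]), array([ 8.9, 21.7]), 8.1) z 0.102 hue 1.0 116
wrist fin (array([ 590.2, -407. ]), array([14. , 26.7]), 4.4) z 0.101 hue None 455
```

View pics/w3.png

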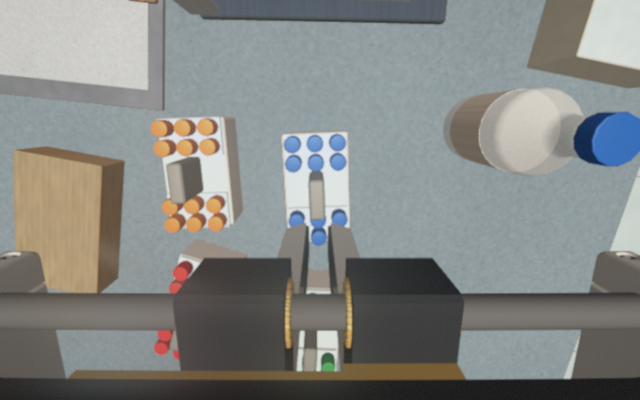

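Emit:
{"op": "arm_command", "data": {
  "motion": [
    [[0,-0.012,0],0.003],
    [[0,-0.012,0],0.003],
    [[0,-0.012,0],0.003],
    [[0,-0.012,0],0.003],
    [[0,-0.012,0],0.003]
  ]
}}

```text
clock: 11.5
ee_pos: [0.5733, -0.2445, 0.1768]
eef_rot: [-3.133, -0.22, 0.002]
wrist_force: [-0.4, 0.2, 0.1]
finger_gap: 0.0458
```

Emit:
{"op": "arm_command", "data": {
  "motion": [
    [[0,0,-0.13],0],
    [[0,0,-0.26],0],
    [[0,0,-0.4],0],
    [[0,0,-0.41],0],
    [[0,0,-0.41],0]
  ]
}}

```text
clock: 11.92
ee_pos: [0.572, -0.244, 0.0733]
eef_rot: [-3.132, -0.22, 0.007]
wrist_force: [0.2, -1.0, 0.1]
finger_gap: 0.0475
```

Emit:
{"op": "arm_command", "data": {
  "motion": [
    [[0,0,0],0],
    [[0,0,0],0],
    [[0,0,0],0],
    [[0,0,0],0],
    [[0,0,0],0]
  ],
  "hand": -1,
  "newtons": 35
}}

```text
clock: 12.33
ee_pos: [0.5744, -0.245, 0.0764]
eef_rot: [3.133, 0.219, 0.003]
wrist_force: [0.1, 1.2, -0.5]
finger_gap: 0.017
```

Emit:
{"op": "arm_command", "data": {
  "motion": [
    [[0,0,0],0],
    [[0,0,0],0],
    [[0,0,0],0],
    [[0,0,0],0],
    [[0,0,0],0]
  ]
}}

```text
clock: 12.75
ee_pos: [0.5749, -0.245, 0.0759]
eef_rot: [3.133, 0.22, 0.004]
wrist_force: [1.0, -0.4, 5.2]
finger_gap: 0.013
```

Emit:
{"op": "arm_command", "data": {
  "motion": [
    [[0,0,0.12],0],
    [[0,0,0.24],0],
    [[0,0,0.36],0],
    [[0,0,0.48],0],
    [[0,0,0.6],0]
  ]
}}

```text
clock: 13.17
ee_pos: [0.572, -0.2442, 0.2252]
eef_rot: [-3.132, -0.22, 0.006]
wrist_force: [1.4, -0.1, -2.4]
finger_gap: 0.0128
```

Emit:
{"op": "arm_command", "data": {
  "motion": [
    [[0,0.12,0],-0.012],
    [[0,0.26,0],-0.012],
    [[0,0.4,0],-0.012],
    [[0,0.54,0],-0.012],
    [[0,0.68,0],-0.012]
  ]
}}

```text
clock: 13.58
ee_pos: [0.5718, -0.0733, 0.224]
eef_rot: [-3.136, -0.179, 0.006]
wrist_force: [0.2, 0.6, -1.6]
finger_gap: 0.0128
```

Emit:
{"op": "arm_command", "data": {
  "motion": [
    [[0,0.16,0],0],
    [[0,0.32,0],0],
    [[0,0.48,0],0],
    [[0,0.64,0],0],
    [[0,0.76,0],0]
  ]
}}

```text
clock: 14.0
ee_pos: [0.5716, 0.1192, 0.2241]
eef_rot: [-3.135, -0.185, 0.005]
wrist_force: [0.1, 0.3, -1.3]
finger_gap: 0.0131
```

Emit:
{"op": "arm_command", "data": {
  "motion": [
    [[-0.006,0.09,0],0],
    [[-0.006,0.09,0],0],
    [[-0.006,0.09,0],0]
  ]
}}

```text
clock: 14.25
ee_pos: [0.5706, 0.139, 0.224]
eef_rot: [3.136, 0.186, -0.005]
wrist_force: [0.2, -0.9, -2.3]
finger_gap: 0.0127
```

Run:
```python
from h import *
st(); c=cam("wrist"); save(c,"w4.png"); P=full(c)
print(np.nanmin(np.where((abs(P[...,0]-.57)<.1)&(abs(P[...,1]-.14)<.1),P[...,2],9)))
```

```text
14.25 ee [0.5706 0.139  0.224 ] yaw 6.8 F [ 0.2 -0.9 -2.3] gap 0.0127
-0.0030082426160956133
```

Emit:
{"op": "arm_command", "data": {
  "motion": [
    [[0.008,0,-0.06],0],
    [[0.008,0,-0.12],0],
    [[0.008,0,-0.16],0],
    [[0.008,0,-0.184],0],
    [[0.008,0,-0.19],0]
  ]
}}

```text
clock: 14.72
ee_pos: [0.5734, 0.1361, 0.1762]
eef_rot: [3.135, 0.177, -0.004]
wrist_force: [0.2, 0.2, -0.8]
finger_gap: 0.0128
```

Emit:
{"op": "arm_command", "data": {
  "motion": [
    [[0,0,0],0],
    [[0,0,0],0],
    [[0,0,0],0]
  ]
}}

```text
clock: 14.97
ee_pos: [0.5748, 0.1379, 0.1784]
eef_rot: [-3.136, -0.18, -0.002]
wrist_force: [0.3, -0.2, -1.5]
finger_gap: 0.0126
```

Emit:
{"op": "arm_command", "data": {
  "motion": [
    [[0,0,0],0],
    [[0,0,0],0],
    [[0,0,0],0],
    [[0,0,0],0],
    [[0,0,0],0]
  ],
  "hand": -0.2
}}

```text
clock: 15.38
ee_pos: [0.5744, 0.1379, 0.1779]
eef_rot: [-3.136, -0.18, -0.001]
wrist_force: [0.8, -0.3, 0.6]
finger_gap: 0.037
```

Emit:
{"op": "arm_command", "data": {
  "motion": [
    [[0,0,0],0],
    [[0,0,0.1],0],
    [[0,0,0.25],0],
    [[0,0,0.4],0],
    [[0,0,0.5],0]
  ]
}}

```text
clock: 15.8
ee_pos: [0.5751, 0.1384, 0.3061]
eef_rot: [-3.135, -0.18, -0.006]
wrist_force: [0.9, 0.6, 0.2]
finger_gap: 0.0376
```

Run:
```python
from h import *
st(); c=cam("wrist"); save(c,"w4.png"); P=full(c); x,y,z=[P[...,i] for i in range(3)]
f=(z>.19)&(z<.212)&(abs(x-.5727)<.06)&(abs(y-.139)<.08); print(f.sum(),box(P[f]),np.median(z[f]))
fins("top")
```

```text
15.8 ee [0.5751 0.1384 0.3061] yaw 6.6 F [0.9 0.6 0.2] gap 0.0376
564 (array([575.7, 137.6]), array([14. , 35.2]), 8.8) 0.2014259397593266
top fin (array([ 589. , -410.6]), array([14. , 35.8]), 3.7) z 0.103 hue 65.0 71
top fin (array([ 461.1, -394.9]), array([34.4, 13.5]), 79.4) z 0.102 hue 1.0 69
top fin (array([ 453.2, -246.8]), array([13.7, 33.8]), 6.9) z 0.103 hue 16.0 65
```

View pics/w4.png

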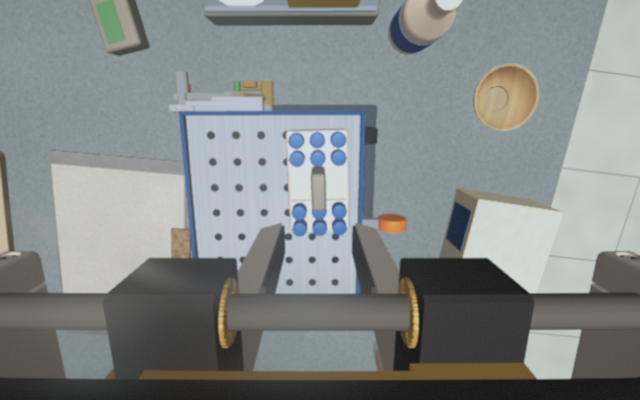

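Emit:
{"op": "arm_command", "data": {
  "motion": [
    [[-0.048,-0.154,0],0.009],
    [[-0.096,-0.308,0],0.009],
    [[-0.144,-0.462,0],0.009],
    [[-0.192,-0.616,0],0.009],
    [[-0.24,-0.77,0],0.009]
  ],
  "hand": 0
}}

```text
clock: 16.32
ee_pos: [0.5127, -0.0564, 0.3017]
eef_rot: [-3.134, -0.21, 0.002]
wrist_force: [0.7, -0.8, 0.3]
finger_gap: 0.0471
```

Emit:
{"op": "arm_command", "data": {
  "motion": [
    [[-0.048,-0.154,0],0.009],
    [[-0.096,-0.308,0],0.009],
    [[-0.144,-0.462,0],0.009],
    [[-0.192,-0.616,0],0.009],
    [[-0.24,-0.77,0],0.009]
  ]
}}

```text
clock: 16.73
ee_pos: [0.4527, -0.2488, 0.3019]
eef_rot: [-3.132, -0.239, 0.002]
wrist_force: [0.9, -0.2, 0.0]
finger_gap: 0.0475
```

Emit:
{"op": "arm_command", "data": {
  "motion": [
    [[0,0,-0.1],0],
    [[0,0,-0.2],0],
    [[0,0,-0.3],0],
    [[0,0,-0.4],0],
    [[0,0,-0.4],0]
  ]
}}

```text
clock: 17.15
ee_pos: [0.4502, -0.2457, 0.1978]
eef_rot: [-3.127, -0.239, 0.013]
wrist_force: [-0.1, 0.2, -0.6]
finger_gap: 0.0468
```

Run:
```python
from h import *
st(); fins("wrist")
```

```text
17.15 ee [ 0.4502 -0.2457  0.1978] yaw 8.7 F [-0.1  0.2 -0.6] gap 0.0468
wrist fin (array([ 453.6, -247. ]), array([13. , 35.5]), 8.9) z 0.101 hue 16.0 586
wrist fin (array([ 461.6, -398.9]), array([28.7, 14.1]), 78.9) z 0.101 hue 1.0 325
```

Emit:
{"op": "arm_command", "data": {
  "motion": [
    [[0.006,-0.002,-0.15],0],
    [[0.006,-0.002,-0.3],0],
    [[0.006,-0.002,-0.42],0],
    [[0.006,-0.002,-0.49],0],
    [[0.006,-0.002,-0.49],0]
  ]
}}

```text
clock: 17.62
ee_pos: [0.4542, -0.2469, 0.078]
eef_rot: [-3.13, -0.24, 0.007]
wrist_force: [-0.7, 1.0, -0.9]
finger_gap: 0.0469
```

Emit:
{"op": "arm_command", "data": {
  "motion": [
    [[0,0,0],0],
    [[0,0,0],0],
    [[0,0,0],0],
    [[0,0,0],0],
    [[0,0,0],0]
  ],
  "hand": -1,
  "newtons": 35
}}

```text
clock: 18.03
ee_pos: [0.4565, -0.2482, 0.0813]
eef_rot: [3.131, 0.239, 0.003]
wrist_force: [0.4, 0.3, -0.1]
finger_gap: 0.0172
```

Emit:
{"op": "arm_command", "data": {
  "motion": [
    [[0,0,0],0],
    [[0,0,0],0],
    [[0,0,0],0],
    [[0,0,0],0],
    [[0,0,0],0]
  ]
}}

```text
clock: 18.45
ee_pos: [0.4557, -0.2477, 0.0801]
eef_rot: [-3.132, -0.239, 0.0]
wrist_force: [0.3, 1.2, 1.0]
finger_gap: 0.0004
```

Emit:
{"op": "arm_command", "data": {
  "motion": [
    [[0,0,0.12],0],
    [[0,0,0.24],0],
    [[0,0,0.36],0],
    [[0,0,0.48],0],
    [[0,0,0.6],0]
  ]
}}

```text
clock: 18.87
ee_pos: [0.4554, -0.2475, 0.2315]
eef_rot: [-3.132, -0.239, 0.0]
wrist_force: [0.9, -0.6, 0.1]
finger_gap: 0.0007
```

Run:
```python
from h import *
st(); c=fins("wrist",zlo=.04,zhi=.11); save(c,"w5.png")
P=full(c)
s=cam("scene"); save(s,"s5.png"); fins("scene")
o=np.zeros((600,800,3),np.uint8); o[:400,:640]=cv2.imread("pics/w5.png"); o[400:600,:320]=cv2.resize(cv2.imread("pics/s5.png"),(320,200)); o[400:600,320:720]=cv2.imread("pics/s5.png")[150:350,100:500]
cv2.imwrite("pics/m5.png",o)
```

```text
18.87 ee [ 0.4554 -0.2475  0.2315] yaw 8.7 F [ 0.9 -0.6  0.1] gap 0.0007
wrist fin (array([ 453.8, -247.7]), array([ 66.1, 108.8]), 9.0) z 0.056 hue 16.0 5404
wrist fin (array([ 353.3, -305.9]), array([  6.6, 104.9]), 0.0) z 0.044 hue None 324
wrist fin (array([ 612.3, -356.6]), array([6.3, 8.8]), 63.7) z 0.053 hue None 60
scene fin (array([ 456.8, -247.4]), array([16.4, 36. ]), 10.7) z 0.098 hue 13.0 77
scene fin (array([ 463.4, -396.4]), array([33.9, 17.8]), 79.7) z 0.099 hue 1.0 87
scene fin (array([ 593.1, -412.7]), array([13.9, 34.2]), 5.4) z 0.099 hue 65.0 115
```

View pics/m5.png

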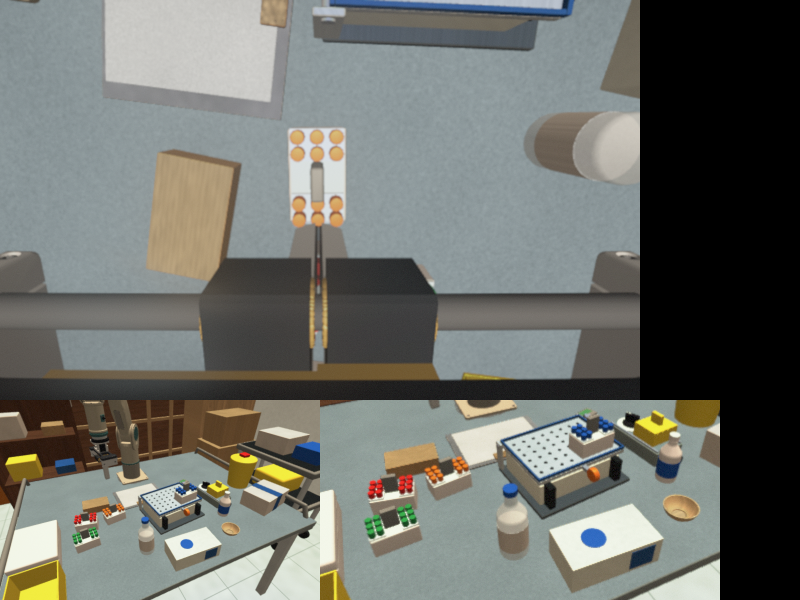

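Run:
```python
from h import *
s=r.state(); c=cam("wrist"); P=full(c); Rm=R.from_rotvec(s["eef_rot"]).as_matrix()
Q=(P-s["ee_pos"])@Rm
for v in range(218,262,3): print(v,[Q[v,u].round(3).tolist() for u in (306,326)])
```

```text
218 [[-0.015, 0.049, 0.177], [0.009, 0.049, 0.177]]
221 [[-0.015, 0.053, 0.178], [0.01, 0.07, 0.232]]
224 [[-0.017, 0.075, 0.233], [0.004, -0.009, -0.025]]
227 [[-0.007, -0.01, -0.032], [0.004, -0.01, -0.031]]
230 [[-0.007, -0.01, -0.037], [0.004, -0.01, -0.037]]
233 [[-0.007, -0.01, -0.042], [0.003, -0.01, -0.042]]
236 [[-0.007, -0.01, -0.046], [0.003, -0.01, -0.046]]
239 [[-0.006, -0.009, -0.049], [0.003, -0.01, -0.05]]
242 [[-0.006, -0.01, -0.053], [0.003, -0.01, -0.053]]
245 [[-0.006, -0.01, -0.057], [0.003, -0.01, -0.058]]
248 [[-0.006, -0.01, -0.062], [0.003, -0.009, -0.061]]
251 [[-0.006, -0.01, -0.065], [0.003, -0.009, -0.064]]
254 [[-0.006, -0.01, -0.068], [0.003, -0.009, -0.067]]
257 [[-0.006, -0.009, -0.071], [0.003, -0.009, -0.07]]
260 [[-0.003, -0.034, -0.128], [0.001, -0.034, -0.128]]
```

The fingertips show at about 24 mm above the reported TCP, not 11 mm beyond it, which is why those grips sat too high. I'll go about 33 mm deeper from here on.

Emit:
{"op": "arm_command", "data": {
  "motion": [
    [[-0.006,0,-0.05],0],
    [[-0.006,0,-0.1],0],
    [[-0.006,0,-0.2],0],
    [[-0.006,0,-0.3],0],
    [[-0.006,0,-0.4],0]
  ],
  "hand": 0
}}

```text
clock: 19.48
ee_pos: [0.4529, -0.2471, 0.1276]
eef_rot: [-3.131, -0.239, 0.004]
wrist_force: [-0.7, 0.4, 0.4]
finger_gap: 0.0302
```

Emit:
{"op": "arm_command", "data": {
  "motion": [
    [[0,0,0],0],
    [[0,0,-0.1],0],
    [[0,0,-0.2],0],
    [[0,0,-0.3],0],
    [[0,0,-0.34],0]
  ]
}}

```text
clock: 19.9
ee_pos: [0.4522, -0.2468, 0.0426]
eef_rot: [-3.13, -0.239, 0.007]
wrist_force: [-0.3, -0.1, -0.9]
finger_gap: 0.0467
```

Emit:
{"op": "arm_command", "data": {
  "motion": [
    [[0,0,0],0],
    [[0,0,0],0],
    [[0,0,0],0],
    [[0,0,0],0],
    [[0,0,0],0]
  ],
  "hand": -1,
  "newtons": 35
}}

```text
clock: 20.32
ee_pos: [0.4551, -0.2482, 0.0464]
eef_rot: [3.131, 0.239, 0.003]
wrist_force: [0.0, 1.2, -0.2]
finger_gap: 0.0172
```

Emit:
{"op": "arm_command", "data": {
  "motion": [
    [[0,0,0],0],
    [[0,0,0],0],
    [[0,0,0],0],
    [[0,0,0],0]
  ]
}}

```text
clock: 20.65
ee_pos: [0.4546, -0.2481, 0.046]
eef_rot: [3.132, 0.239, 0.002]
wrist_force: [-2.2, 0.3, 6.8]
finger_gap: 0.0136
```

Emit:
{"op": "arm_command", "data": {
  "motion": [
    [[0,0,0.12],0],
    [[0,0,0.24],0],
    [[0,0,0.36],0],
    [[0,0,0.48],0],
    [[0,0,0.6],0]
  ]
}}

```text
clock: 21.07
ee_pos: [0.4536, -0.2474, 0.1965]
eef_rot: [-3.132, -0.239, 0.001]
wrist_force: [0.4, 0.0, -1.6]
finger_gap: 0.0139
```

Emit:
{"op": "arm_command", "data": {
  "motion": [
    [[0.01,0.12,0],-0.018],
    [[0.02,0.26,0],-0.018],
    [[0.03,0.4,0],-0.018],
    [[0.04,0.54,0],-0.018],
    [[0.05,0.68,0],-0.018]
  ]
}}

```text
clock: 21.48
ee_pos: [0.4662, -0.0762, 0.1952]
eef_rot: [3.136, 0.179, -0.0]
wrist_force: [-0.0, 0.3, -2.0]
finger_gap: 0.0136
```

Emit:
{"op": "arm_command", "data": {
  "motion": [
    [[0.026,0.16,0],0],
    [[0.026,0.32,0],0],
    [[0.026,0.48,0],0],
    [[0.026,0.64,0],0],
    [[0.026,0.74,0],0]
  ]
}}

```text
clock: 21.9
ee_pos: [0.4724, 0.1121, 0.1953]
eef_rot: [-3.134, -0.187, -0.0]
wrist_force: [0.8, 0.4, -1.1]
finger_gap: 0.0138
```

Emit:
{"op": "arm_command", "data": {
  "motion": [
    [[0,0.08,0],0],
    [[0,0.08,0],0],
    [[0,0.08,0],0],
    [[0,0.08,0],0]
  ]
}}

```text
clock: 22.23
ee_pos: [0.4729, 0.1261, 0.1949]
eef_rot: [3.135, 0.179, -0.001]
wrist_force: [0.1, 0.3, -1.3]
finger_gap: 0.0137
```

Emit:
{"op": "arm_command", "data": {
  "motion": [
    [[0,0,-0.06],0],
    [[0,0,-0.12],0],
    [[0,0,-0.16],0],
    [[0,0,-0.185],0],
    [[0,0,-0.194],0]
  ]
}}

```text
clock: 22.65
ee_pos: [0.4725, 0.1252, 0.146]
eef_rot: [3.135, 0.176, -0.004]
wrist_force: [-5.5, -3.8, 18.1]
finger_gap: 0.0137
```

Emit:
{"op": "arm_command", "data": {
  "motion": [
    [[0,0,0],0],
    [[0,0,0],0],
    [[0,0,0],0]
  ]
}}

```text
clock: 22.9
ee_pos: [0.4737, 0.127, 0.147]
eef_rot: [-3.136, -0.179, -0.002]
wrist_force: [-0.3, 1.5, -2.1]
finger_gap: 0.0138
```

Emit:
{"op": "arm_command", "data": {
  "motion": [
    [[0,0,0],0],
    [[0,0,0],0],
    [[0,0,0],0],
    [[0,0,0],0],
    [[0,0,0],0]
  ],
  "hand": -0.2
}}

```text
clock: 23.32
ee_pos: [0.4734, 0.1274, 0.1468]
eef_rot: [-3.136, -0.18, -0.0]
wrist_force: [0.2, -0.1, -0.7]
finger_gap: 0.0373
```

Emit:
{"op": "arm_command", "data": {
  "motion": [
    [[0,0,0],0],
    [[0,0,0.1],0],
    [[0,0,0.25],0],
    [[0,0,0.4],0],
    [[0,0,0.5],0]
  ]
}}

```text
clock: 23.73
ee_pos: [0.4741, 0.1279, 0.2748]
eef_rot: [-3.135, -0.181, -0.005]
wrist_force: [1.0, 0.0, -1.7]
finger_gap: 0.0377
```

```bash
cat >> h.py <<'E'
def deckfins(n="wrist"):
    c=cam(n); P=full(c); x,y,z=[P[...,i] for i in range(3)]
    f=(z>.188)&(z<.212)&(x>.4)&(x<.66)&(y>-.09)&(y<.22); k,L=cv2.connectedComponents(f.astype(np.uint8))
    e=np.array([.9934,.1149]); e2=np.array([-.1149,.9934])
    for i in range(1,k):
        q=P[L==i]
        if len(q)>25: b=box(q); d=b[0]/1e3-[.5307,.0665]; print(n,"deck fin",b,"z",np.median(q[:,2]).round(4),"deck uv",(d@e).round(4),(d@e2).round(4))
    return c
E
python3 - <<'E'
from h import *
st(); save(deckfins(),"w6.png"); fins("top")
E
```

```text
23.73 ee [0.4741 0.1279 0.2748] yaw 6.6 F [ 1.   0.  -1.7] gap 0.0377
wrist deck fin (array([473.6, 128.6]), array([13.7, 35.2]), 6.5) z 0.2013 deck uv -0.0496 0.0683
wrist deck fin (array([574.7, 137. ]), array([14.5, 34.6]), 7.9) z 0.201 deck uv 0.0518 0.065
top fin (array([ 589.3, -411.1]), array([14.4, 35. ]), 4.2) z 0.102 hue 65.0 71
top fin (array([ 460.8, -396.2]), array([35.6, 13.8]), 79.3) z 0.102 hue 1.0 70
```

Emit:
{"op": "arm_command", "data": {
  "motion": [
    [[0.031,-0.144,0],-0.006],
    [[0.062,-0.288,0],-0.006],
    [[0.093,-0.432,0],-0.006],
    [[0.124,-0.576,0],-0.006],
    [[0.154,-0.719,0],-0.006]
  ],
  "hand": 0
}}

```text
clock: 24.25
ee_pos: [0.5112, -0.0542, 0.2708]
eef_rot: [3.137, 0.161, -0.002]
wrist_force: [0.6, 0.5, -0.5]
finger_gap: 0.0471
```

Emit:
{"op": "arm_command", "data": {
  "motion": [
    [[0.031,-0.144,0],-0.006],
    [[0.062,-0.288,0],-0.006],
    [[0.093,-0.432,0],-0.006],
    [[0.124,-0.576,0],-0.006],
    [[0.154,-0.719,0],-0.006]
  ]
}}

```text
clock: 24.67
ee_pos: [0.5497, -0.2339, 0.2705]
eef_rot: [-3.138, -0.141, 0.003]
wrist_force: [-0.2, -0.1, 0.5]
finger_gap: 0.0469
```

Emit:
{"op": "arm_command", "data": {
  "motion": [
    [[0.031,-0.144,0],-0.006],
    [[0.062,-0.288,0],-0.006],
    [[0.093,-0.432,0],-0.006],
    [[0.124,-0.576,0],-0.006],
    [[0.154,-0.719,0],-0.006]
  ]
}}

```text
clock: 25.08
ee_pos: [0.5883, -0.4135, 0.2701]
eef_rot: [-3.138, -0.121, 0.003]
wrist_force: [0.3, -0.1, -0.3]
finger_gap: 0.047
```

Emit:
{"op": "arm_command", "data": {
  "motion": [
    [[0,0,-0.1],0],
    [[0,0,-0.2],0],
    [[0,0,-0.3],0],
    [[0,0,-0.4],0],
    [[0,0,-0.4],0]
  ]
}}

```text
clock: 25.5
ee_pos: [0.5846, -0.4096, 0.1643]
eef_rot: [-3.132, -0.121, 0.016]
wrist_force: [-1.4, 0.6, -1.2]
finger_gap: 0.0472
```

Run:
```python
from h import *
st(); fins("wrist"); st()
```

```text
25.5 ee [ 0.5846 -0.4096  0.1643] yaw 4.4 F [-1.4  0.6 -1.2] gap 0.0472
wrist fin (array([ 462.5, -396.4]), array([35.4, 14.3]), 78.5) z 0.101 hue 1.0 918
wrist fin (array([ 590.5, -411.7]), array([14. , 35.3]), 4.5) z 0.101 hue None 752
25.55 ee [ 0.5862 -0.4105  0.1675] yaw 4.4 F [0.  0.1 0.8] gap 0.047
```

Emit:
{"op": "arm_command", "data": {
  "motion": [
    [[0.008,0,-0.1],0],
    [[0.008,0,-0.24],0],
    [[0.008,0,-0.38],0],
    [[0.008,0,-0.48],0],
    [[0.008,0,-0.495],0]
  ]
}}

```text
clock: 25.97
ee_pos: [0.5882, -0.4104, 0.044]
eef_rot: [-3.135, -0.121, 0.009]
wrist_force: [-0.8, 0.6, -1.0]
finger_gap: 0.0471
```

Emit:
{"op": "arm_command", "data": {
  "motion": [
    [[0,0,0],0],
    [[0,0,0],0],
    [[0,0,0],0],
    [[0,0,0],0],
    [[0,0,0],0]
  ],
  "hand": -1,
  "newtons": 35
}}

```text
clock: 26.38
ee_pos: [0.5918, -0.4127, 0.0499]
eef_rot: [3.137, 0.121, 0.004]
wrist_force: [-0.2, 0.4, 0.7]
finger_gap: 0.017
```

Emit:
{"op": "arm_command", "data": {
  "motion": [
    [[0,0,0],0],
    [[0,0,0],0],
    [[0,0,0],0],
    [[0,0,0],0]
  ]
}}

```text
clock: 26.72
ee_pos: [0.5913, -0.4125, 0.0494]
eef_rot: [3.138, 0.121, 0.002]
wrist_force: [-2.3, 1.0, 6.9]
finger_gap: 0.0137
```

Emit:
{"op": "arm_command", "data": {
  "motion": [
    [[0,0,0.12],0],
    [[0,0,0.24],0],
    [[0,0,0.36],0],
    [[0,0,0.48],0],
    [[0,0,0.6],0]
  ]
}}

```text
clock: 27.13
ee_pos: [0.59, -0.4115, 0.1984]
eef_rot: [-3.138, -0.121, 0.002]
wrist_force: [-0.9, -0.3, -3.7]
finger_gap: 0.0139
```

Emit:
{"op": "arm_command", "data": {
  "motion": [
    [[0,0.12,0],0.018],
    [[0,0.26,0],0.018],
    [[0,0.4,0],0.018],
    [[0,0.54,0],0.018],
    [[0,0.68,0],0.018]
  ]
}}

```text
clock: 27.55
ee_pos: [0.5897, -0.2401, 0.1972]
eef_rot: [-3.136, -0.18, 0.002]
wrist_force: [0.5, 0.1, -3.7]
finger_gap: 0.0137
```

Emit:
{"op": "arm_command", "data": {
  "motion": [
    [[-0.01,0.16,0],0],
    [[-0.01,0.32,0],0],
    [[-0.01,0.48,0],0],
    [[-0.01,0.64,0],0],
    [[-0.01,0.76,0],0]
  ]
}}

```text
clock: 27.97
ee_pos: [0.5872, -0.0473, 0.1975]
eef_rot: [-3.134, -0.185, 0.002]
wrist_force: [0.7, 0.9, -3.7]
finger_gap: 0.0137
```

Emit:
{"op": "arm_command", "data": {
  "motion": [
    [[0,0.12,0],0],
    [[0,0.22,0],0],
    [[0,0.227,0],0],
    [[0,0.227,0],0],
    [[0,0.227,0],0]
  ]
}}

```text
clock: 28.38
ee_pos: [0.5878, 0.0036, 0.1974]
eef_rot: [3.135, 0.18, -0.002]
wrist_force: [-0.0, 0.2, -3.1]
finger_gap: 0.0135
```

Run:
```python
from h import *
st()
```

```text
28.38 ee [0.5878 0.0036 0.1974] yaw 6.6 F [-0.   0.2 -3.1] gap 0.0135
```

Emit:
{"op": "arm_command", "data": {
  "motion": [
    [[0,0.004,-0.06],0],
    [[0,0.004,-0.12],0],
    [[0,0.004,-0.16],0],
    [[0,0.004,-0.18],0],
    [[0,0.004,-0.19],0]
  ]
}}

```text
clock: 28.8
ee_pos: [0.5876, 0.0043, 0.1494]
eef_rot: [3.136, 0.177, -0.003]
wrist_force: [-0.7, -1.6, 1.5]
finger_gap: 0.0141
```

Emit:
{"op": "arm_command", "data": {
  "motion": [
    [[0,0,0],0],
    [[0,0,0],0],
    [[0,0,0],0]
  ]
}}

```text
clock: 29.05
ee_pos: [0.5889, 0.0058, 0.151]
eef_rot: [-3.136, -0.18, -0.002]
wrist_force: [1.1, -0.0, -2.3]
finger_gap: 0.0137
```

Emit:
{"op": "arm_command", "data": {
  "motion": [
    [[0,0,0],0],
    [[0,0,0],0],
    [[0,0,0],0],
    [[0,0,0],0],
    [[0,0,0],0]
  ],
  "hand": -0.2
}}

```text
clock: 29.47
ee_pos: [0.5885, 0.0059, 0.1507]
eef_rot: [-3.136, -0.18, -0.001]
wrist_force: [0.7, 0.0, -0.9]
finger_gap: 0.0372
```

Emit:
{"op": "arm_command", "data": {
  "motion": [
    [[0,0,0],0],
    [[0,0,0.1],0],
    [[0,0,0.25],0],
    [[0,0,0.4],0],
    [[0,0,0.5],0]
  ]
}}

```text
clock: 29.88
ee_pos: [0.5893, 0.006, 0.2788]
eef_rot: [-3.136, -0.18, -0.006]
wrist_force: [0.8, 0.2, 0.9]
finger_gap: 0.0377
```

Run:
```python
from h import *
st(); save(deckfins(),"w7.png"); fins("top")
```

```text
29.88 ee [0.5893 0.006  0.2788] yaw 6.6 F [0.8 0.2 0.9] gap 0.0377
wrist deck fin (array([473.4, 126.9]), array([15.2, 35.2]), 6.5) z 0.2012 deck uv -0.05 0.0666
wrist deck fin (array([575.2, 136.2]), array([13.2, 36.1]), 7.2) z 0.2015 deck uv 0.0522 0.0641
wrist deck fin (array([588.5,   6.3]), array([13.2, 35.6]), 6.4) z 0.2013 deck uv 0.0505 -0.0664
top fin (array([ 460.9, -394.8]), array([34.4, 13.7]), 80.2) z 0.102 hue 1.0 67
```

Emit:
{"op": "arm_command", "data": {
  "motion": [
    [[-0.05,-0.15,0],-0.03],
    [[-0.1,-0.3,0],-0.06],
    [[-0.145,-0.45,0],-0.08],
    [[-0.195,-0.6,0],-0.08],
    [[-0.24,-0.75,0],-0.08]
  ],
  "hand": 0
}}

```text
clock: 30.4
ee_pos: [0.5267, -0.1832, 0.2745]
eef_rot: [-3.14, 0.082, 0.002]
wrist_force: [1.8, -0.8, -0.5]
finger_gap: 0.0468
```

Emit:
{"op": "arm_command", "data": {
  "motion": [
    [[-0.05,-0.15,0],-0.03],
    [[-0.1,-0.3,0],-0.06],
    [[-0.15,-0.45,0],-0.067],
    [[-0.2,-0.6,0],-0.067],
    [[-0.25,-0.75,0],-0.067]
  ]
}}

```text
clock: 30.82
ee_pos: [0.4644, -0.3705, 0.2744]
eef_rot: [-3.126, 0.303, 0.002]
wrist_force: [0.9, 0.2, -0.0]
finger_gap: 0.047
```

Emit:
{"op": "arm_command", "data": {
  "motion": [
    [[-0.021,-0.1,-0.1],0],
    [[-0.021,-0.108,-0.2],0],
    [[-0.021,-0.108,-0.3],0],
    [[-0.021,-0.108,-0.4],0],
    [[-0.021,-0.108,-0.4],0]
  ]
}}

```text
clock: 31.23
ee_pos: [0.4567, -0.3936, 0.1696]
eef_rot: [-3.121, 0.303, 0.014]
wrist_force: [-0.7, 0.3, -0.0]
finger_gap: 0.0475
```

Run:
```python
from h import *
st(); fins("wrist"); st()
```

```text
31.23 ee [ 0.4567 -0.3936  0.1696] yaw -11.1 F [-0.7  0.3 -0. ] gap 0.0475
wrist fin (array([ 462.6, -395.8]), array([35.4, 13.3]), 79.0) z 0.101 hue 1.0 694
31.28 ee [ 0.4583 -0.3946  0.1724] yaw -11.1 F [-0.2 -1.3  0.4] gap 0.0468
```

Emit:
{"op": "arm_command", "data": {
  "motion": [
    [[0.006,0,-0.1],0],
    [[0.006,0,-0.24],0],
    [[0.006,0,-0.38],0],
    [[0.006,0,-0.49],0],
    [[0.006,0,-0.51],0]
  ]
}}

```text
clock: 31.7
ee_pos: [0.4602, -0.3945, 0.0448]
eef_rot: [-3.124, 0.302, 0.008]
wrist_force: [-0.5, 0.2, -1.1]
finger_gap: 0.0467
```

Emit:
{"op": "arm_command", "data": {
  "motion": [
    [[0,0,0],0],
    [[0,0,0],0],
    [[0,0,0],0],
    [[0,0,0],0],
    [[0,0,0],0]
  ],
  "hand": -1,
  "newtons": 35
}}

```text
clock: 32.12
ee_pos: [0.463, -0.397, 0.0496]
eef_rot: [3.125, -0.303, 0.004]
wrist_force: [-0.3, 0.2, 0.3]
finger_gap: 0.0171
```

Emit:
{"op": "arm_command", "data": {
  "motion": [
    [[0,0,0],0],
    [[0,0,0],0],
    [[0,0,0],0],
    [[0,0,0],0]
  ]
}}

```text
clock: 32.45
ee_pos: [0.4626, -0.3969, 0.0493]
eef_rot: [3.126, -0.303, 0.003]
wrist_force: [-0.2, 1.3, 6.9]
finger_gap: 0.0142
```

Emit:
{"op": "arm_command", "data": {
  "motion": [
    [[0,0,0.12],0],
    [[0,0,0.24],0],
    [[0,0,0.36],0],
    [[0,0,0.48],0],
    [[0,0,0.6],0]
  ]
}}

```text
clock: 32.87
ee_pos: [0.4614, -0.3958, 0.1992]
eef_rot: [-3.126, 0.303, 0.001]
wrist_force: [-0.4, -0.6, -1.9]
finger_gap: 0.014
```

Emit:
{"op": "arm_command", "data": {
  "motion": [
    [[0.02,0.12,0],0.03],
    [[0.04,0.26,0],0.06],
    [[0.06,0.4,0],0.09],
    [[0.08,0.54,0],0.12],
    [[0.1,0.68,0],0.148]
  ]
}}

```text
clock: 33.28
ee_pos: [0.4865, -0.2245, 0.1979]
eef_rot: [-3.136, -0.188, 0.0]
wrist_force: [1.0, -0.3, -1.6]
finger_gap: 0.0139
```

Emit:
{"op": "arm_command", "data": {
  "motion": [
    [[0.01,0.16,0],0],
    [[0.01,0.32,0],0],
    [[0.01,0.48,0],0],
    [[0.01,0.64,0],0],
    [[0.01,0.76,0],0]
  ]
}}

```text
clock: 33.7
ee_pos: [0.4888, -0.0324, 0.198]
eef_rot: [-3.135, -0.188, 0.0]
wrist_force: [0.4, 0.2, -2.7]
finger_gap: 0.0136
```

Emit:
{"op": "arm_command", "data": {
  "motion": [
    [[0,0.1,0],0],
    [[0,0.118,0],0],
    [[0,0.118,0],0],
    [[0,0.118,0],0],
    [[0,0.118,0],0]
  ]
}}

```text
clock: 34.12
ee_pos: [0.4893, -0.0086, 0.1978]
eef_rot: [3.135, 0.179, -0.001]
wrist_force: [0.8, -0.8, -2.7]
finger_gap: 0.0138
```

Run:
```python
from h import *
st()
```

```text
34.12 ee [ 0.4893 -0.0086  0.1978] yaw 6.6 F [ 0.8 -0.8 -2.7] gap 0.0138
```

Emit:
{"op": "arm_command", "data": {
  "motion": [
    [[0,0.004,-0.06],0],
    [[0,0.004,-0.12],0],
    [[0,0.004,-0.16],0],
    [[0,0.004,-0.18],0],
    [[0,0.004,-0.194],0]
  ]
}}

```text
clock: 34.53
ee_pos: [0.4889, -0.0073, 0.149]
eef_rot: [3.136, 0.18, -0.003]
wrist_force: [-10.3, -1.9, 35.3]
finger_gap: 0.0137
```

Emit:
{"op": "arm_command", "data": {
  "motion": [
    [[0,0,0],0],
    [[0,0,0],0],
    [[0,0,0],0]
  ]
}}

```text
clock: 34.78
ee_pos: [0.4899, -0.0062, 0.1497]
eef_rot: [3.136, 0.182, 0.001]
wrist_force: [0.4, -0.8, -2.1]
finger_gap: 0.0139
```

Emit:
{"op": "arm_command", "data": {
  "motion": [
    [[0,0,0],0],
    [[0,0,0],0],
    [[0,0,0],0],
    [[0,0,0],0],
    [[0,0,0],0]
  ],
  "hand": -0.2
}}

```text
clock: 35.2
ee_pos: [0.4896, -0.0057, 0.1495]
eef_rot: [-3.136, -0.184, -0.001]
wrist_force: [0.5, 0.2, 0.3]
finger_gap: 0.0377
```

Emit:
{"op": "arm_command", "data": {
  "motion": [
    [[0,0,0],0],
    [[0,0,0.1],0],
    [[0,0,0.25],0],
    [[0,0,0.4],0],
    [[0,0,0.5],0]
  ]
}}

```text
clock: 35.62
ee_pos: [0.4905, -0.0055, 0.2775]
eef_rot: [-3.136, -0.184, -0.005]
wrist_force: [1.1, -0.2, -0.9]
finger_gap: 0.0374
```

Emit:
{"op": "arm_command", "data": {
  "motion": [
    [[-0.05,0.15,0.1],0],
    [[-0.05,0.3,0.2],0],
    [[-0.05,0.45,0.3],0],
    [[-0.05,0.6,0.3],0],
    [[-0.05,0.7,0.3],0]
  ]
}}

```text
clock: 36.03
ee_pos: [0.4774, 0.1731, 0.3518]
eef_rot: [-3.133, -0.186, -0.007]
wrist_force: [0.1, 1.0, 0.1]
finger_gap: 0.0374
```

Run:
```python
from h import *
st(); c=deckfins("top"); save(c,"t8.png"); c=cam("wrist"); save(c,"w8.png"); P=full(c); x,y,z=[P[...,i] for i in range(3)]
hsv=cv2.cvtColor(c["img"],cv2.COLOR_RGB2HSV).astype(int); H,S,V=[hsv[...,i] for i in range(3)]
kb=(abs(x-.45)<.05)&(abs(y-.365)<.05)&(z>.08)&(z<.1); print("knob",kb.sum(),box(P[kb]),pca(P[kb]),np.median(z[kb]))
gr=(abs(x-.45)<.07)&(abs(y-.365)<.07)&(H>40)&(H<85)&(S>90)&(z>.03)&(z<.08); print("green",gr.sum(),P[gr].mean(0),box(P[gr]))
wh=(np.hypot(x-.4541,y-.370)<.04)&(S<50)&(V>150)&(z>.03)&(z<.1); print("white",wh.sum())
ye=(H>20)&(H<35)&(S>120)&(z>.125)&(z<.15)&(abs(y-.37)<.08)&(abs(x-.55)<.08); print("lockfin",ye.sum(),box(P[ye]) if ye.sum() else "")
v,u=np.nonzero(kb); print(u.mean(),v.mean())
cu,cv_=int(u.mean()),int(v.mean()); w=cv2.imread("pics/w8.png")
o=np.zeros((600,800,3),np.uint8); o[:400]=cv2.resize(w[max(0,cv_-50):cv_+50,max(0,cu-100):cu+100],(800,400)); o[400:,:400]=cv2.resize(cv2.imread("pics/t8.png")[150:280,180:440],(400,200)); o[400:,400:720]=cv2.resize(w,(320,200)); cv2.imwrite("pics/m8.png",o)
```

```text
36.03 ee [0.4774 0.1731 0.3518] yaw 6.8 F [0.1 1.  0.1] gap 0.0374
top deck fin (array([588. ,   4.8]), array([14.3, 35.1]), 7.1) z 0.2021 deck uv 0.0498 -0.0679
top deck fin (array([574.9, 135.9]), array([14.4, 35.5]), 8.1) z 0.2023 deck uv 0.0519 0.0639
top deck fin (array([488.7,  -5.4]), array([13.8, 34.3]), 6.8) z 0.2026 deck uv -0.05 -0.0666
top deck fin (array([472.6, 126.8]), array([12.8, 35.5]), 1.2) z 0.2022 deck uv -0.0508 0.0666
knob 475 (array([454. , 370.6]), array([47.2, 14.6]), 25.8) (array([0.454 , 0.3697]), np.float64(-153.6), array([0.0042, 0.0133])) 0.08847133516395761
green 41 [0.41643829 0.38195351 0.05502425] (array([416.7, 382. ]), array([ 6.1, 11.3]), 74.3)
white 1191
lockfin 481 (array([553. , 381.6]), array([40.6, 12.6]), 7.4)
319.57473684210527 17.54736842105263
```

View pics/m8.png

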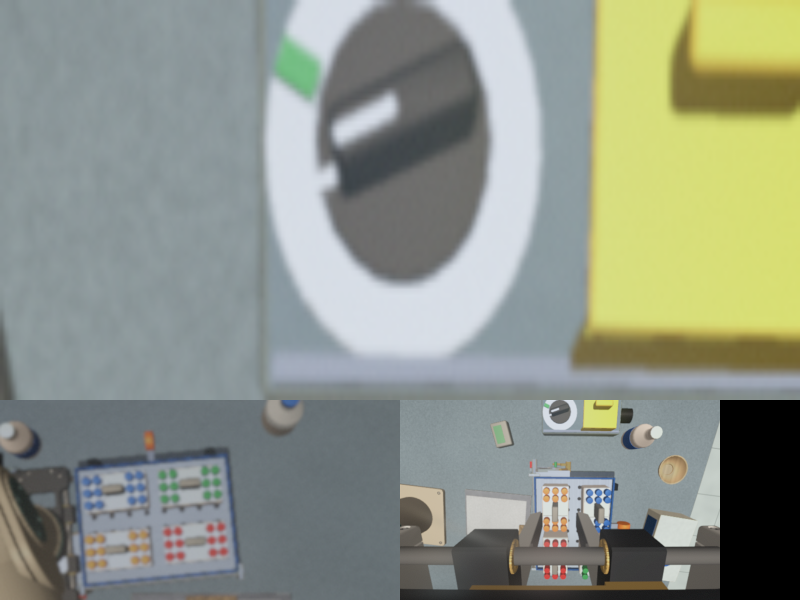

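Emit:
{"op": "arm_command", "data": {
  "motion": [
    [[0,0.13,0],0.058],
    [[0,0.26,0],0.116],
    [[-0.02,0.39,0],0.174],
    [[-0.05,0.52,0],0.232],
    [[-0.09,0.65,0],0.29]
  ],
  "hand": 0
}}

```text
clock: 36.55
ee_pos: [0.4549, 0.3318, 0.3489]
eef_rot: [2.935, 1.118, -0.001]
wrist_force: [-0.7, 0.5, -0.5]
finger_gap: 0.0472
```

Emit:
{"op": "arm_command", "data": {
  "motion": [
    [[0,0.12,0],0.058],
    [[0,0.14,-0.05],0.116],
    [[0,0.14,-0.1],0.174],
    [[0,0.14,-0.2],0.232],
    [[0,0.14,-0.3],0.29]
  ]
}}

```text
clock: 36.97
ee_pos: [0.4551, 0.3664, 0.2737]
eef_rot: [2.464, 1.947, 0.002]
wrist_force: [-0.1, -0.6, -0.7]
finger_gap: 0.0469
```

Emit:
{"op": "arm_command", "data": {
  "motion": [
    [[0,0,-0.03],0.058],
    [[0,0,-0.06],0.116],
    [[0,0,-0.1],0.174],
    [[0,0,-0.1],0.232],
    [[0,0,-0.1],0.29]
  ]
}}

```text
clock: 37.38
ee_pos: [0.4547, 0.3651, 0.2482]
eef_rot: [1.77, 2.595, -0.004]
wrist_force: [-0.1, 1.2, 0.6]
finger_gap: 0.0471
```

Emit:
{"op": "arm_command", "data": {
  "motion": [
    [[0,0,0],0.04],
    [[0,0,0],0.04],
    [[0,0,0],0.04]
  ]
}}

```text
clock: 37.63
ee_pos: [0.4549, 0.3658, 0.249]
eef_rot: [1.672, 2.66, -0.002]
wrist_force: [-0.1, 0.6, 0.1]
finger_gap: 0.0468
```

```bash
cat >> h.py <<'E'
def knob(f,img=True):
    st(); c=cam("wrist"); P=full(c); x,y,z=[P[...,i] for i in range(3)]
    hsv=cv2.cvtColor(c["img"],cv2.COLOR_RGB2HSV).astype(int); H,S,V=[hsv[...,i] for i in range(3)]
    kb=(abs(x-.454)<.045)&(abs(y-.37)<.045)&(z>.08)&(z<.097); print("knob",kb.sum(),box(P[kb]) if kb.sum()>5 else "")
    gr=(abs(x-.45)<.07)&(abs(y-.365)<.07)&(H>40)&(H<85)&(S>90)&(z>.03)&(z<.08); print("green",gr.sum(),P[gr].mean(0),box(P[gr]) if gr.sum()>4 else "")
    wd=(np.hypot(x-.454,y-.37)<.06)&(z>.045)&(z<.058)&(S<60)&(V>140); print("dial",box(P[wd]) if wd.sum()>50 else "")
    pt=(np.hypot(x-.454,y-.37)<.034)&(z>.058)&(z<.097)&(S<70)&(V>150); 
    if pt.sum(): print("pointer",pt.sum(),pca(P[pt]),np.median(P[pt],0))
    save(c,f); return c
E
python3 - <<'E'
from h import *
knob("w9.png")
E
```

```text
37.63 ee [0.4549 0.3658 0.249 ] yaw 115.7 F [-0.1  0.6  0.1] gap 0.0468
knob 545 (array([452.9, 371.1]), array([47.9, 13.3]), 25.7)
green 48 [0.41657293 0.38208924 0.0548089 ] (array([416.6, 382.2]), array([5.9, 9.9]), 71.3)
dial (array([459.2, 372.3]), array([108.9, 108.6]), 6.5)
pointer 177 (array([0.4388, 0.3697]), np.float64(72.7), array([0.0095, 0.0145])) [0.43809839 0.36588576 0.08724012]
```

View pics/w9.png

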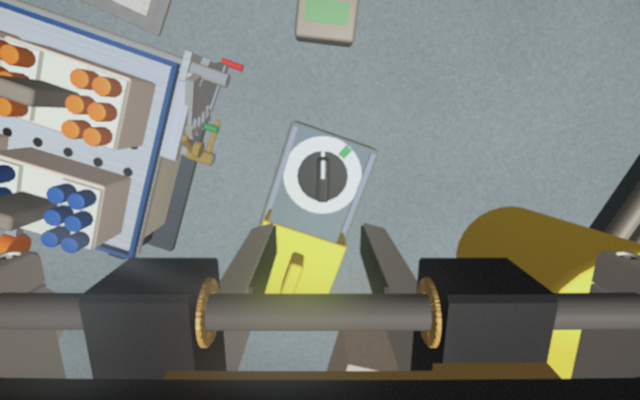

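Emit:
{"op": "arm_command", "data": {
  "motion": [
    [[-0.004,0.02,-0.1],0],
    [[-0.004,0.02,-0.22],0],
    [[-0.004,0.02,-0.34],0],
    [[-0.004,0.02,-0.46],0],
    [[-0.004,0.02,-0.56],0]
  ]
}}

```text
clock: 38.1
ee_pos: [0.4533, 0.3708, 0.1075]
eef_rot: [1.67, 2.661, -0.002]
wrist_force: [1.0, 0.5, -0.4]
finger_gap: 0.0469
```

Emit:
{"op": "arm_command", "data": {
  "motion": [
    [[0,0,-0.08],0],
    [[0,0,-0.16],0],
    [[0,0,-0.23],0],
    [[0,0,-0.26],0],
    [[0,0,-0.26],0]
  ]
}}

```text
clock: 38.52
ee_pos: [0.4527, 0.3706, 0.0428]
eef_rot: [-1.668, -2.662, 0.005]
wrist_force: [0.1, 0.4, 0.2]
finger_gap: 0.0468
```

Run:
```python
from h import *
knob("w10.png")
```

```text
38.52 ee [0.4527 0.3706 0.0428] yaw 115.8 F [0.1 0.4 0.2] gap 0.0468
knob 3267 (array([445.6, 369. ]), array([49.4, 56.9]), 63.4)
green 283 [0.41647044 0.3818142  0.05493018] (array([416.5, 381.8]), array([ 7.9, 11.8]), 71.2)
dial (array([454. , 370.4]), array([ 99.2, 109.4]), 6.5)
pointer 628 (array([0.4408, 0.3657]), np.float64(-143.5), array([0.0103, 0.0111])) [0.43947964 0.36410969 0.08898251]
```

Emit:
{"op": "arm_command", "data": {
  "motion": [
    [[0,0,0],0],
    [[0,0,0],0],
    [[0,0,0],0],
    [[0,0,0],0],
    [[0,0,0],0]
  ],
  "hand": -1,
  "newtons": 30
}}

```text
clock: 38.98
ee_pos: [0.4538, 0.372, 0.045]
eef_rot: [1.667, 2.662, 0.001]
wrist_force: [0.0, -0.3, 0.0]
finger_gap: 0.0173
```

Emit:
{"op": "arm_command", "data": {
  "motion": [
    [[0,0,0],0],
    [[0,0,0],0],
    [[0,0,0],0],
    [[0,0,0],0],
    [[0,0,0],0]
  ]
}}

```text
clock: 39.4
ee_pos: [0.4543, 0.3708, 0.0449]
eef_rot: [1.667, 2.661, -0.001]
wrist_force: [1.5, -3.3, 5.8]
finger_gap: 0.0137
```

Emit:
{"op": "arm_command", "data": {
  "motion": [
    [[0,0,0],-0.04],
    [[0,0,0],-0.08],
    [[0,0,0],-0.12],
    [[0,0,0],-0.16],
    [[0,0,0],-0.2]
  ]
}}

```text
clock: 39.82
ee_pos: [0.4544, 0.3709, 0.0449]
eef_rot: [2.188, 2.252, 0.0]
wrist_force: [0.9, -3.5, 4.9]
finger_gap: 0.0136
```

Emit:
{"op": "arm_command", "data": {
  "motion": [
    [[0,0,0],-0.04],
    [[0,0,0],-0.08],
    [[0,0,0],-0.12],
    [[0,0,0],-0.153],
    [[0,0,0],-0.153]
  ]
}}

```text
clock: 40.23
ee_pos: [0.4544, 0.3709, 0.0449]
eef_rot: [2.517, 1.876, 0.001]
wrist_force: [1.8, -4.2, 6.0]
finger_gap: 0.0138
```

Emit:
{"op": "arm_command", "data": {
  "motion": [
    [[0,0,0],0],
    [[0,0,0],0],
    [[0,0,0],0]
  ]
}}

```text
clock: 40.48
ee_pos: [0.4544, 0.3709, 0.0449]
eef_rot: [2.514, 1.881, 0.0]
wrist_force: [1.6, -3.2, 6.3]
finger_gap: 0.014
```

Run:
```python
from h import *
knob("w11.png")
```

```text
40.48 ee [0.4544 0.3709 0.0449] yaw 73.6 F [ 1.6 -3.2  6.3] gap 0.014
knob 3023 (array([451.1, 368.7]), array([35.2, 46.5]), 50.8)
green 276 [0.41648823 0.38220577 0.05478925] (array([416.6, 382.3]), array([ 6.9, 12.5]), 73.4)
dial (array([450.7, 370.4]), array([ 92.2, 109.4]), 6.6)
pointer 538 (array([0.4397, 0.3765]), np.float64(173.7), array([0.0078, 0.0099])) [0.43915706 0.37542218 0.08899211]
```

Release, rise, and check the pointer against the mark.

Emit:
{"op": "arm_command", "data": {
  "motion": [
    [[0,0,0],0],
    [[0,0,0],0],
    [[0,0,0],0],
    [[0,0,0],0],
    [[0,0,0],0]
  ],
  "hand": 0
}}

```text
clock: 40.95
ee_pos: [0.4531, 0.3721, 0.0442]
eef_rot: [-2.515, -1.881, 0.0]
wrist_force: [0.7, -0.5, -0.0]
finger_gap: 0.0439
```

Emit:
{"op": "arm_command", "data": {
  "motion": [
    [[0,0,0.1],0],
    [[0,0,0.25],0],
    [[0,0,0.4],0],
    [[0,0,0.5],0],
    [[0,0,0.5],0]
  ]
}}

```text
clock: 41.37
ee_pos: [0.4558, 0.3751, 0.1749]
eef_rot: [-2.515, -1.88, -0.016]
wrist_force: [0.1, 0.6, 0.4]
finger_gap: 0.0468
```

Run:
```python
from h import *
c=knob("w12.png"); P=full(c); x,y,z=[P[...,i] for i in range(3)]
kb=(abs(x-.454)<.045)&(abs(y-.37)<.045)&(z>.08)&(z<.097); v,u=np.nonzero(kb); cu,cv_=int(np.median(u)),int(np.median(v)); print(cu,cv_)
a=cv2.imread("pics/w12.png")[max(0,cv_-60):cv_+60,max(0,cu-80):cu+80]; cv2.imwrite("pics/w12c.png",cv2.resize(a,(600,450),interpolation=cv2.INTER_CUBIC))
ye=(z>.125)&(z<.15)&(abs(y-.37)<.08)&(abs(x-.55)<.08); print("lockfin",ye.sum(),box(P[ye]) if ye.sum()>5 else "")
```

```text
41.37 ee [0.4558 0.3751 0.1749] yaw 73.6 F [0.1 0.6 0.4] gap 0.0468
knob 840 (array([453.1, 371.4]), array([13.5, 47.3]), 73.1)
green 74 [0.41614799 0.38221113 0.05469272] (array([416.7, 382.5]), array([ 5.7, 11.3]), 72.9)
dial (array([459.1, 371.9]), array([109.1, 110.1]), 7.0)
pointer 266 (array([0.4418, 0.378 ]), np.float64(-157.3), array([0.0107, 0.0139])) [0.43972013 0.3763662  0.08777042]
312 192
lockfin 168 (array([552.3, 381.9]), array([40.4, 13.7]), 6.5)
```

View pics/w12c.png

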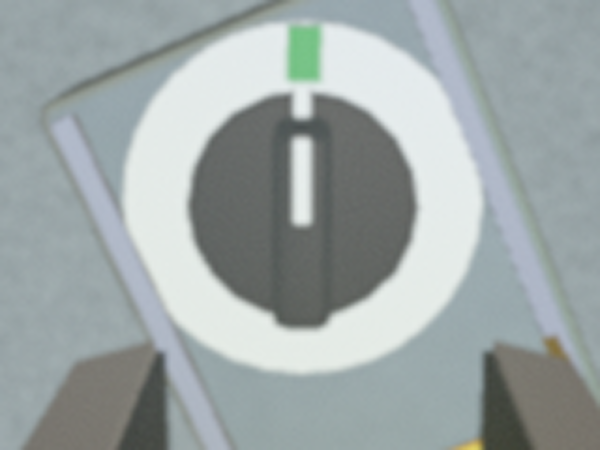

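Emit:
{"op": "arm_command", "data": {
  "motion": [
    [[0.1,0.01,0],0.05],
    [[0.2,0.02,0],0.1],
    [[0.3,0.03,0],0.15],
    [[0.394,0.043,0],0.19],
    [[0.394,0.043,0],0.19]
  ]
}}

```text
clock: 41.83
ee_pos: [0.5564, 0.3806, 0.1666]
eef_rot: [2.097, 2.338, -0.001]
wrist_force: [-0.5, -0.7, -0.6]
finger_gap: 0.047
```

Run:
```python
from h import *
st(); c=cam("wrist"); P=full(c); x,y,z=[P[...,i] for i in range(3)]
ye=(z>.125)&(z<.15)&(abs(y-.38)<.05)&(abs(x-.55)<.06); print("lockfin",ye.sum(),box(P[ye]) if ye.sum()>5 else ""); st()
```

```text
41.83 ee [0.5564 0.3806 0.1666] yaw 96.2 F [-0.5 -0.7 -0.6] gap 0.047
lockfin 1095 (array([552.1, 382.6]), array([39.2, 13.9]), 6.3)
41.88 ee [0.5533 0.3811 0.1666] yaw 96.1 F [-0.6  0.3  0.1] gap 0.0469
```

Emit:
{"op": "arm_command", "data": {
  "motion": [
    [[0,0.004,-0.1],0.003],
    [[0,0.004,-0.2],0.003],
    [[0,0.004,-0.28],0.003],
    [[0,0.004,-0.305],0.003],
    [[0,0.004,-0.305],0.003]
  ]
}}

```text
clock: 42.3
ee_pos: [0.5494, 0.3824, 0.0907]
eef_rot: [-2.086, -2.347, 0.008]
wrist_force: [0.2, -0.0, 1.0]
finger_gap: 0.0471
```

Emit:
{"op": "arm_command", "data": {
  "motion": [
    [[0,0,0],0],
    [[0,0,0],0],
    [[0,0,0],0],
    [[0,0,0],0],
    [[0,0,0],0]
  ],
  "hand": -1,
  "newtons": 30
}}

```text
clock: 42.72
ee_pos: [0.5524, 0.3839, 0.0941]
eef_rot: [2.088, 2.347, 0.002]
wrist_force: [-0.2, -0.4, -0.2]
finger_gap: 0.0173
```

Emit:
{"op": "arm_command", "data": {
  "motion": [
    [[0,0,0],0],
    [[0,0,0],0],
    [[0,0,0],0],
    [[0,0,0],0],
    [[0,0,0],0]
  ]
}}

```text
clock: 43.13
ee_pos: [0.5526, 0.3823, 0.0939]
eef_rot: [2.088, 2.345, -0.001]
wrist_force: [-0.6, -4.1, 6.2]
finger_gap: 0.0139
```

Emit:
{"op": "arm_command", "data": {
  "motion": [
    [[-0.07,-0.008,0],0],
    [[-0.14,-0.016,0],0],
    [[-0.21,-0.024,0],0],
    [[-0.28,-0.032,0],0],
    [[-0.34,-0.039,0],0]
  ]
}}

```text
clock: 43.55
ee_pos: [0.4676, 0.3724, 0.0939]
eef_rot: [2.087, 2.344, 0.001]
wrist_force: [2.5, -3.9, 5.5]
finger_gap: 0.014
```

Emit:
{"op": "arm_command", "data": {
  "motion": [
    [[-0.02,-0.002,0],0],
    [[-0.04,-0.005,0],0],
    [[-0.06,-0.007,0],0],
    [[-0.073,-0.008,0],0],
    [[-0.073,-0.008,0],0]
  ]
}}

```text
clock: 43.97
ee_pos: [0.4532, 0.3707, 0.0939]
eef_rot: [2.087, 2.342, 0.007]
wrist_force: [7.3, -3.1, 1.8]
finger_gap: 0.0139
```

Run:
```python
from h import *
st()
```

```text
43.97 ee [0.4532 0.3707 0.0939] yaw 96.6 F [ 7.3 -3.1  1.8] gap 0.0139
```

Emit:
{"op": "arm_command", "data": {
  "motion": [
    [[0,0,0],0],
    [[0,0,0],0],
    [[0,0,0],0],
    [[0,0,0],0],
    [[0,0,0],0]
  ],
  "hand": 0
}}

```text
clock: 44.38
ee_pos: [0.4482, 0.3721, 0.093]
eef_rot: [-2.087, -2.348, 0.0]
wrist_force: [-0.5, -0.3, 0.2]
finger_gap: 0.0436
```

Emit:
{"op": "arm_command", "data": {
  "motion": [
    [[0,0,0.1],0],
    [[0,0,0.25],0],
    [[0,0,0.4],0],
    [[0,0,0.55],0],
    [[0,0,0.7],0]
  ]
}}

```text
clock: 44.8
ee_pos: [0.448, 0.3719, 0.2698]
eef_rot: [-2.086, -2.348, 0.001]
wrist_force: [0.8, -0.2, -0.7]
finger_gap: 0.047
```

Emit:
{"op": "arm_command", "data": {
  "motion": [
    [[0,0.1,0.1],0],
    [[0,0.25,0.2],0],
    [[-0.1,0.4,0.3],0],
    [[-0.2,0.5,0.3],0],
    [[-0.2,0.5,0.3],0]
  ]
}}

```text
clock: 45.22
ee_pos: [0.3906, 0.5044, 0.3453]
eef_rot: [-2.069, -2.353, -0.005]
wrist_force: [-0.4, -0.7, 1.0]
finger_gap: 0.047
```

Run:
```python
from h import *
st(); c=deckfins("top"); save(c,"t13.png"); P=full(c); x,y,z=[P[...,i] for i in range(3)]
ye=(z>.125)&(z<.15)&(abs(y-.37)<.06)&(x>.42)&(x<.6); print("lockfin",ye.sum(),box(P[ye]) if ye.sum()>5 else "")
d=(z>.095)&(z<.106)&(abs(x-.53)<.1)&(abs(y-.06)<.13);q=P[d];print("deck",np.linalg.lstsq(np.c_[q[:,:2],np.ones(len(q))],q[:,2],rcond=None)[0],len(q))
s=cam("scene"); save(s,"s13.png")
P=full(s); x,y,z=[P[...,i] for i in range(3)]
ye=(z>.118)&(z<.15)&(abs(y-.37)<.06)&(x>.42)&(x<.6); print("lockfin scene",ye.sum(),box(P[ye]) if ye.sum()>5 else "")
o=np.zeros((600,800,3),np.uint8); o[:400]=cv2.resize(cv2.imread("pics/s13.png")[110:290,190:550],(800,400)); o[400:,:400]=cv2.resize(cv2.imread("pics/t13.png")[120:300,130:490],(400,200)); cv2.imwrite("pics/m13.png",o)
```

```text
45.22 ee [0.3906 0.5044 0.3453] yaw 97.3 F [-0.4 -0.7  1. ] gap 0.047
top deck fin (array([588.1,   4.9]), array([14.2, 34.9]), 7.1) z 0.2025 deck uv 0.0499 -0.0678
top deck fin (array([575.2, 135.8]), array([14.3, 35.3]), 8.0) z 0.2021 deck uv 0.0522 0.0637
top deck fin (array([488.7,  -5.4]), array([13.8, 34.3]), 6.8) z 0.2018 deck uv -0.05 -0.0666
top deck fin (array([472.7, 126.7]), array([12.9, 35.5]), 1.7) z 0.2027 deck uv -0.0507 0.0665
lockfin 95 (array([454.8, 371.1]), array([37.8, 15.2]), 2.1)
deck [0.00126082 0.00037433 0.10030877] 2282
lockfin scene 80 (array([457. , 368.7]), array([40.7, 15.9]), 9.8)
```

View pics/m13.png

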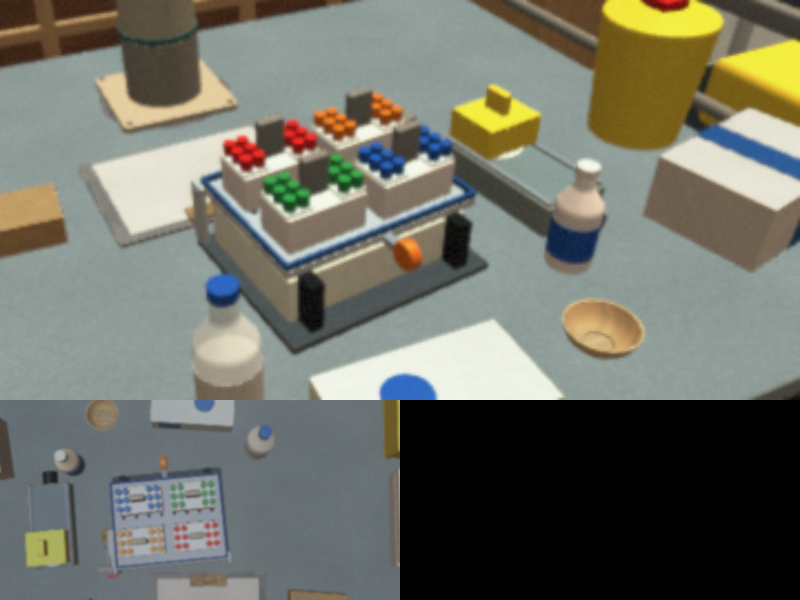

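Emit:
{"op": "arm_command", "data": {
  "motion": [
    [[0.2,-0.15,-0.1],0],
    [[0.24,-0.3,-0.2],0],
    [[0.24,-0.45,-0.3],0],
    [[0.24,-0.53,-0.35],0],
    [[0.24,-0.53,-0.35],0]
  ]
}}

```text
clock: 45.73
ee_pos: [0.4604, 0.3532, 0.2508]
eef_rot: [2.095, 2.335, -0.018]
wrist_force: [-1.1, -1.0, -0.8]
finger_gap: 0.0468
```

Emit:
{"op": "arm_command", "data": {
  "motion": [
    [[0,0,0],0],
    [[0,0,0],0],
    [[0,0,0],0]
  ]
}}

```text
clock: 45.98
ee_pos: [0.4589, 0.3663, 0.2568]
eef_rot: [-2.086, -2.348, -0.004]
wrist_force: [0.0, -0.3, -0.7]
finger_gap: 0.0472
```

Run:
```python
from h import *
for i in range(2):
    st(); c=cam("wrist"); P=full(c); x,y,z=[P[...,i] for i in range(3)]
    ye=(z>.125)&(z<.15)&(abs(y-.37)<.05)&(abs(x-.455)<.06); print("lockfin",ye.sum(),box(P[ye]) if ye.sum()>5 else "",pca(P[ye]))
```

```text
45.98 ee [0.4589 0.3663 0.2568] yaw 96.8 F [ 0.  -0.3 -0.7] gap 0.0472
lockfin 566 (array([452.8, 371.4]), array([39.3, 12.9]), 6.7) (array([0.4519, 0.3711]), np.float64(-173.0), array([0.0039, 0.0115]))
46.03 ee [0.4586 0.3668 0.2569] yaw 96.8 F [ 0.4 -0.3  0.6] gap 0.0474
lockfin 581 (array([453.2, 371.3]), array([40.1, 13.6]), 6.8) (array([0.4519, 0.3708]), np.float64(-173.7), array([0.0039, 0.0117]))
```

```bash
python3 -c "
from rig import r
print(r.job_done())"
```

```text
the job is handed in; nothing more can be done
None
```

I did all the steps in the order you gave and handed the job in at about 46 s, with the gripper open and clear.

- **Deck:** I lifted it to a measured angle of about 1.33 rad, past the 1.23 needed to throw the pawl clear. On the way down the grip slipped off the handle, so the deck sank the last part on its own damping. It lies flat: slope about 0, top at 0.100–0.101 m.
- **Racks:** All four were present and now stand upright on the deck, inside its rim. Each rack centre is within about 3 mm of its planned spot.
- **Knob:** I turned it clockwise about 42°. The last close-up, taken before the hood went on, shows the pointer in line with the green mark.
- **Hood:** I slid it to its end stop. The wrist camera gives about 99.9 mm of travel. The top and scene cameras read about 98.5–99 mm, which I put down to their coarser pixels.
- **Bottles:** Both are still standing in the final picture.

**What went wrong:** The fingertips appeared in the camera about 24 mm above the reported TCP, not 11 mm beyond it. That made my first grips too shallow: two grasps on rack fins closed on nothing, and the handle slipped. Nothing was disturbed, and grips were solid once I went about 30 mm deeper. The wrist force peaked at about 35 N in the readings at the end of each move, when I set the red rack down.

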